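Plate a hot pizza crust with the turner

TASK

Take the turner from the tool block, lay it flat on the bench, upper face up, and let go so as to take it afresh across its handle. Slide its blade under the hot crust (the baking sheet's turned-up edge will stop the crust from running away), carry it over on the blade and tip it gently onto the middle of the plate, flat and right way up; then lay the turner flat on the bench again, clear of the plate. Don't touch the crust with the gripper or drop it, and leave the plate, scraper, oil bottle and tub where they stand.

Things in the scene. Friction and masses are not known exactly. Their poses are not given: they have to be found in the camera images.
- turner_grip (a point): Centre of the turner's handle: black flat-sided bar 88 long (along x), 22 wide (along z), 18 thick (along y). Axes of all turner points: x from handle to blade tip; y straight out of the blade's upper face, the side to which the handle is offset; z across the width. 30 mm above the surface when the turner lies flat, y up; 50 mm above the bench at the start.
- turner_tip (a point): Middle of the blade's front edge, on its underside; axes as turner_grip. From turner_grip it lies 157 mm along x and 30 mm down along y.
- crust_mid (a point): Centre of the crust, half-way up: a stiff baked bread disc 95 in diameter, 13 thick, about 90 g (varies), raised rim on top, lower edge bevelled (6 mm up over the outer 7.5 mm) so that a blade can wedge under it. z is up when it is right way up. Hot: not to be touched by the gripper. It slides when pushed, and slides off the steel blade at slopes over about 22 degrees.
- sheet: Fixed aluminium baking sheet on the bench, 200 (x) by 240 (y), 2 thick, origin at the centre of its underside; open and flat on three sides, its +x side turned straight up into an edge 22 high. Its x axis points roughly away from the robot.
- sheet_lip (a point): Middle of the foot of the sheet's turned-up edge, on its inner face, at the sheet's upper surface; 100 mm from the sheet's centre along the sheet's x.
- plate_floor (a point): Centre of the floor (upper side) of the loose white plate, 212 in diameter, 600 g. Floor flat to 73 mm radius, 5 mm above the bench; from there the rim rises to 18 mm above the bench.
- block: Fixed white tool block on the bench, 84 (x) by 110 (y) by 56 high, origin at the centre of its underside, x roughly away from the robot. Two slots along x, 4 wide, open at the top and both ends, floor 10 mm above the bench: the turner stands in the one at y = -28 mm, upper face towards +y, the scraper in the one at y = +28 mm. The turner comes out straight upwards.
- scraper: Bystander: small loose dough scraper with black bar handle, 98 long, standing in the block's other slot, top 86 mm above the bench; origin at the middle of its lower edge.
- oil_bottle: Bystander: loose oil bottle, 54 in diameter, 185 high, beyond the plate or block; origin under its base.
- tub: Bystander: loose white plastic tub, 110 across the rim, 75 high, beyond the plate or block; origin under its base.
- turner: The loose steel turner, 180 g, 201 long: flat blade 95 long, 80 wide, 2 thick, then a strap 24 wide, then the handle. Balance point 80 mm ahead of turner_grip, so it lies stably on its blade. At first it stands on a long edge in the block's slot (leaning up to 4 degrees), handle towards the robot, wholly outside the block. Origin: middle of the blade's edge that is lower at first.
- crust: The whole crust; origin at the centre of its underside, 6.5 mm below crust_mid.
- plate: The whole plate; origin under its centre.
Things that resemble listed ones, but are neither listed nor needed, are in the scene too. Leave any pink look-alike of the plate alone.

How it is judged:
On the way, in this order (a step that is already met when the one before it is completed fails the run):
1. the turner lies flat on the bench, upper face up, and is let go (angle between turner_grip's own y axis and vertical below 0.12 rad and height (world z) of turner_grip below 0.045 m and contact force between the fingers and turner below 0.1 N), for 0.2 s.
2. the crust is carried right way up on the turner alone, clear of the sheet and at least 20 mm above it (contact force between crust and turner above 0.2 N and contact force between crust and sheet below 0.05 N and height (world z) of crust above 0.022 m and angle between crust_mid's own z axis and vertical below 0.5 rad), for 0.2 s.
3. the crust lies on the plate, off the turner (contact force between crust and plate above 0.1 N and contact force between crust and turner below 0.05 N and horizontal distance between crust_mid and plate_floor below 0.04 m and angle between crust_mid's own z axis and vertical below 0.12 rad), for 0.2 s.
At the end, for the whole second after the job is handed in: The crust rests right way up and flat (within 6 degrees) on the plate's floor, its centre within 35 mm of the plate's; the turner lies at rest flat on the bench or sheet, upper face up (within 7 degrees), not touching the plate (horizontal distance between crust_mid and plate_floor below 0.035 m and angle between crust_mid's own z axis and vertical below 0.1 rad and height (world z) of crust below 0.012 m and linear speed of each of crust, turner below 0.02 m/s and angle between turner_grip's own y axis and vertical below 0.12 rad and height (world z) of turner_grip below 0.045 m and contact force between turner and plate below 0.05 N).
It fails at once if the gripper touches the crust (contact force between the fingers and crust above 0.3 N).
It fails at once if the crust is dropped (falls clear of the turner faster than 0.9 m/s, about 40 mm) (linear speed of crust above 0.9 m/s and contact force between crust and turner below 0.05 N).
It fails at once if the plate is shoved more than 30 mm (distance of plate from where it was at the start of the episode above 0.03 m).
It fails at once if the scraper, the oil bottle or the tub is moved more than 30 mm (distance of any of scraper, oil_bottle, tub from where it was at the start of the episode above 0.03 m).
It also fails if it takes over 72 s, if anything falls off the work surface, if the arm or the gripper's body presses on something with over 40 N, if the wrist force passes 120 N, or if a joint passes its speed limit or range.

ROBOT

A 6-joint arm with a two-finger parallel gripper is mounted at the origin on the work surface. World frame = base frame: x ahead of the robot, y to its left, z up, the work surface at z = 0. Lengths are in m, angles in rad, forces in N, time in s.
With the tool pointing down it reaches from about 0.3 to 0.775 m from the base axis. Payload 14.6 kg.
Tool frame: the origin (TCP) lies midway between the tips of the shut fingers; the grasp point (between the pads) lies 19 mm behind it (ctrl.grip_depth is the z of the grasp point in the tool frame, in m); z points along the fingers, y is the line along which they close (so a half turn about z gives the same grasp; the last joint's range is limited). The gripper opens to 94 mm and grips with 3 to 60 N. Pads are 16 mm wide; open, the fingers measure 119 mm over their backs; the gripper's body (75 mm by 177 mm) begins 78 mm behind the grasp point.
Start: joints at [-1.17, 0.3, 1.521, -0, 1.321, -0.067], TCP at [0.248, -0.491, 0.175] pointing down, gripper open.
Joint ranges: [-3.03, 3.03], [-0.79, 2.21], [0.23, 2.52], [-1.04, 4.18], [0, 3.07], [-2.55, 2.55]. Speed limits (rad/s): [2.22, 2.22, 2.57, 3.14, 3.14, 3.14].

INTERFACE

Orientations are given as [roll, pitch, yaw] about the fixed x, y, z axes, in that order (R = Rz(yaw) Ry(pitch) Rx(roll)).
In Python, from station import ctrl gives the robot as it stands. The module is installed in compiled form; this text tells all that it offers.
- The arm moves only by the tool carry_out, never from a script. Its argument "commands" is a list of rows, each a list of 3 entries, a list of its own where there are three numbers: the closure, from 0 (fully open) to 1 (shut), then the shift along the tool's x, y, z in mm, then the turn, a rotation vector about the tool's x, y, z in rad. In form: [[gripper, [tx, ty, tz], [wx, wy, wz]], ...]. A call has 1 to 10 rows; each row shifts and turns the commanded pose from where the row before left it, along the tool's axes as they then stand; what a row does not reach is not made up. A row lasts 1/8 s, in which the tool goes at most 62.5 mm and 10.7 degrees, less where a joint would pass 70% of its speed; a pose out of reach is approached as far as the arm can. A call with a gripper value outside its range is refused whole. The fingers move at their own pace and stop on an object; "squeeze" is the grip in N (left out, the last holds). Time passes only in rows, so rows that do not move let the fingers close. It gives the time, the measured TCP pose, the force, the opening and the grip force at its end, in the units of the state.
- ctrl.get_obs(): the state, without advancing time (a new reading comes with each control period).
- ctrl.camera(name): name is "scene" or "top" or "wrist"; returns a dict with "img" (420x560x3 uint8, blue, green, red), "camera_matrix" (3x3 intrinsics, pixels), "rvec" (rotation vector, rad) and "tvec" (3), from world to camera coordinates, as OpenCV has them. Camera axes: x right, y down, z forward; pixel columns grow to the right and rows downward; lengths in m; the calibration is good to about 2 mm. A picture is of the moment at which its call begins. There is no depth.
- ctrl.hand_in(): hands the job in; it is judged then, once.
Trained networks look in the newest picture that a camera, given by its name, has taken for a name from the list of things; names that differ only in an ending like _2 or _b are one class to them, and where a whole thing is asked for, a point or a joint stands for the part that bears it (a point fixed in the world has none). Each returns a list of dicts, best first, with "score" (0 to 1); they miss things now and then, are a little off and sometimes report something else, mostly with a low value. They report only what shows in the picture. A call takes as long as a camera call. They do not tell look-alikes from the thing itself.
- ctrl.outline_of(thing, camera): "region" (420x560 bool, what is visible of it).
- ctrl.place_of(thing, camera): "at" ([x, y, z] in m, in world coordinates, good to about 4 mm: a listed point, or the origin of a listed thing).
The state is a dict: "time_s": time; "qpos": joint angles; "joint_vel": joint speeds; "tau": joint torques, N m; "ee_pos": TCP position; "eef_rot": TCP orientation; "force": force on the tool from outside, world axes, zero at the start; "moment": the same for the moment, N m; "grip_width": finger opening in m; "grip_force": force on a finger pad.
Only numpy, scipy, OpenCV 4.12 (cv2) and the standard library are available. Lean on these libraries where they do the work, as an engineer would, in place of code of your own. Each camera call takes 0.05 s, during which the arm holds its last target. There are 200 camera calls.

## Working session

There is one attempt and no reset: what is moved stays moved. The work goes in short steps, Python scripts to look and compute and a tool call to move; the robot and the scene stay as the last step left them, time stands still between calls to the robot, and variables do not carry over. Pictures are saved under pics/ and viewed, at most 10 in all, crops included, and the job is handed in when it is done.

Besides the shell and the picture viewer there is one more tool, called after "Request:" by a JSON object that holds its "name" and its "arguments". carry_out: Moves the arm, as the interface text tells. Its arguments: {"type":"object","properties":{"commands":{"type":"array","items":{"type":"array"}},"squeeze":{"type":"number"}},"required":["commands"]}

```bash
mkdir -p pics; cat > h.py <<'E'
import numpy as np, cv2
from station import ctrl
from scipy.spatial.transform import Rotation as R
def proj(c,p):
    return cv2.projectPoints(np.array(p,float).reshape(-1,1,3),c["rvec"],c["tvec"],c["camera_matrix"],None)[0].reshape(-1,2)
def back(c,uv,z):
    Rm=cv2.Rodrigues(c["rvec"])[0];C=-Rm.T@np.ravel(c["tvec"])
    d=Rm.T@np.linalg.inv(c["camera_matrix"])@np.array([uv[0],uv[1],1.])
    return C+d*(z-C[2])/d[2]
E
python3 - <<'E'
from h import *
np.set_printoptions(precision=4,suppress=True)
o=ctrl.get_obs();print(o,ctrl.grip_depth)
for cam in("scene","top"):
    c=ctrl.camera(cam);cv2.imwrite(f"pics/{cam}0.png",c["img"])
    for n in["turner_grip","turner_tip","crust_mid","sheet","sheet_lip","plate_floor","block","scraper","oil_bottle","tub","turner"]:
        for d in ctrl.place_of(n,cam)[:3]:print(cam,n,round(d["score"],2),np.array(d["at"]),proj(c,d["at"]).round())
E
```

```text
{'time_s': 0.0, 'qpos': array([-1.1696,  0.3005,  1.5216, -0.    ,  1.3207, -0.0666]), 'joint_vel': array([-0.0009,  0.001 ,  0.0002, -0.0015, -0.0003, -0.001 ]), 'tau': array([ -0.0015, -53.1821, -35.2735,   0.0708,   0.0245,  -0.    ]), 'ee_pos': array([ 0.2479, -0.4906,  0.174 ]), 'eef_rot': array([-3.1405, -0.    ,  0.4678]), 'force': array([ 0.0384, -0.2455,  0.9678]), 'moment': array([ 0.0113, -0.0186, -0.0153]), 'grip_force': 0.0, 'grip_width': 0.09397375558117799} -0.0188
scene turner_grip 0.94 [ 0.4125 -0.3143  0.047 ] [[227. 143.]]
scene turner_grip 0.48 [ 0.5213 -0.2965  0.0008] [[202. 171.]]
scene turner_tip 0.9 [ 0.5723 -0.3181  0.0479] [[181. 162.]]
scene turner_tip 0.38 [ 0.7142 -0.2606  0.0008] [[149. 205.]]
scene crust_mid 0.98 [ 0.6561 -0.0641  0.0111] [[203. 233.]]
scene sheet 0.67 [ 0.6153 -0.0211 -0.0039] [[226. 239.]]
scene plate_floor 0.8 [0.1787 0.3286 0.0047] [[443. 235.]]
scene plate_floor 0.79 [0.5184 0.2949 0.0078] [[341. 298.]]
scene block 0.84 [ 0.5255 -0.2948 -0.0029] [[201. 173.]]
scene block 0.71 [ 0.5219 -0.2681  0.0087] [[206. 173.]]
scene block 0.6
[... 493 characters left out ...]
06  0.0475] [[382. 224.]]
top crust_mid 0.94 [ 0.657  -0.0626  0.0143] [[294. 148.]]
top sheet 0.89 [ 0.6213 -0.0263  0.0005] [[282. 161.]]
top sheet 0.42 [ 0.4166 -0.3066  0.042 ] [[380. 224.]]
top sheet_lip 0.67 [ 0.7168 -0.0261  0.0028] [[281. 131.]]
top plate_floor 0.59 [0.1789 0.3259 0.0041] [[166. 311.]]
top block 0.8 [ 0.5243 -0.2939 -0.0002] [[371. 190.]]
top block 0.22 [ 0.6546 -0.0611  0.013 ] [[293. 149.]]
top scraper 0.65 [ 0.5213 -0.2644  0.0114] [[362. 191.]]
top scraper 0.62 [ 0.6225 -0.0262  0.0011] [[282. 161.]]
top oil_bottle 0.64 [0.7276 0.2229 0.0044] [[200. 129.]]
top tub 0.92 [ 0.7175 -0.2558 -0.0005] [[355. 129.]]
top turner 0.56 [ 0.5277 -0.3225  0.0085] [[381. 188.]]
```

```bash
python3 -c "
import cv2,numpy as np
a=cv2.imread('pics/scene0.png');b=cv2.imread('pics/top0.png')
cv2.imwrite('pics/both.png',cv2.resize(np.vstack([a,b]),(400,600)))"
```

```text
(no output)
```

View pics/top0.png

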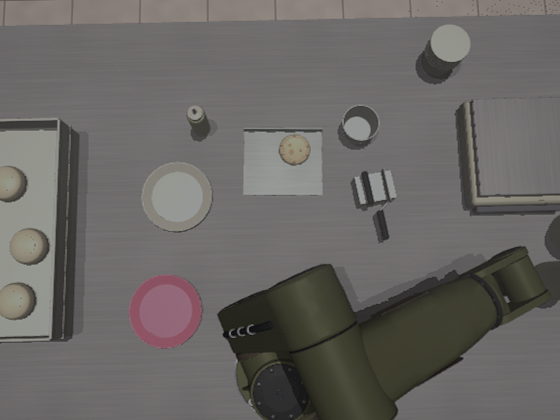

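View pics/scene0.png

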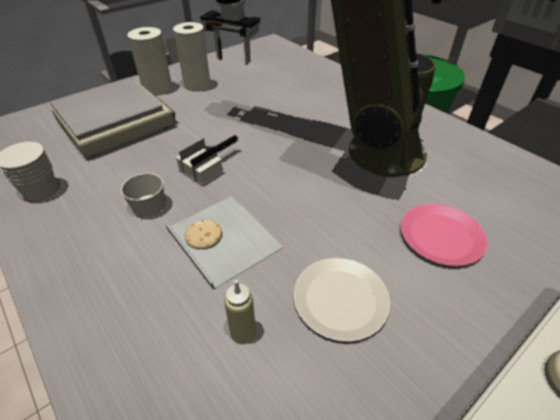

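Top view: a white plate is at about (177,197) and a pink look-alike at (166,311). The crust is at (294,148) on the sheet, the block at (371,190) and the turner handle at (382,224). The white plate fits the description; the pink one and the buns in the left tray don't. I'll confirm with one crop and refine the yaws.

```bash
python3 - <<'E'
from h import *
np.set_printoptions(precision=4,suppress=True)
im={}
for cam in("top","scene"):
    c=ctrl.camera(cam);im[cam]=c["img"]
    for n,z in(("sheet",.002),("block",.056),("turner",.05),("plate",.012),("crust",.0065)):
        for d in ctrl.outline_of(n,cam)[:2]:
            m=d["region"].astype(np.uint8)
            ys,xs=np.nonzero(m)
            P=np.array([back(c,(x,y),z)[:2] for x,y in zip(xs,ys)],np.float32)
            (cx,cy),s,a=cv2.minAreaRect(P)
            print(cam,n,round(d["score"],2),len(xs),"px",xs.mean().round(),ys.mean().round(),"rect",np.array([cx,cy,*s,a]))
s=im["scene"][120:220,120:270];t=im["top"][150:250,120:270]
t2=im["top"][150:250,300:450]
cv2.imwrite("pics/crop.png",cv2.resize(np.hstack([np.vstack([s,t]),np.vstack([t2,t2*0])]),None,fx=2.6,fy=2.6,interpolation=cv2.INTER_CUBIC))
E
```

```text
top sheet 0.93 4448 px 281.0 163.0 rect [ 0.6221 -0.028   0.2415  0.2069 88.6215]
top block 0.55 845 px 373.0 188.0 rect [ 0.5205 -0.292   0.0892  0.1192 10.4985]
top turner 0.66 369 px 384.0 208.0 rect [ 0.4745 -0.3205  0.0386  0.207  83.6616]
top turner 0.55 4653 px 281.0 163.0 rect [ 0.61   -0.0285  0.2378  0.2063 89.0678]
top plate 0.74 4281 px 165.0 311.0 rect [ 0.1811  0.3261  0.2094  0.2112 88.5931]
top plate 0.57 3754 px 177.0 196.0 rect [ 0.518   0.2936  0.2048  0.2092 26.119 ]
top crust 0.59 734 px 294.0 149.0 rect [ 0.6553 -0.0671  0.0919  0.0912 88.6325]
scene sheet 0.95 4739 px 227.0 243.0 rect [ 0.6206 -0.0268  0.2467  0.2018 88.1712]
scene sheet 0.28 6140 px 342.0 299.0 rect [ 0.5098  0.2881  0.2118  0.2089 50.7118]
scene block 0.79 766 px 201.0 169.0 rect [ 0.5396 -0.2615  0.1141  0.1569  8.4191]
scene turner 0.68 462 px 206.0 147.0 rect [ 0.4646 -0.3343  0.0864  0.1924 73.2968]
scene plate 0.77 6167 px 342.0 299.0 rect [0.5161 0.2924 0.2093 0.208  2.7684]
scene plate 0.74 3958 px 444.0 234.0 rect [ 0.18    0.3239  0.2084  0.2064 29.8302]
scene crust 0.64 859 px 203.0 234.0 rect [ 0.6557 -0.0643  0.0981  0.0944 88.3358]
```

View pics/crop.png

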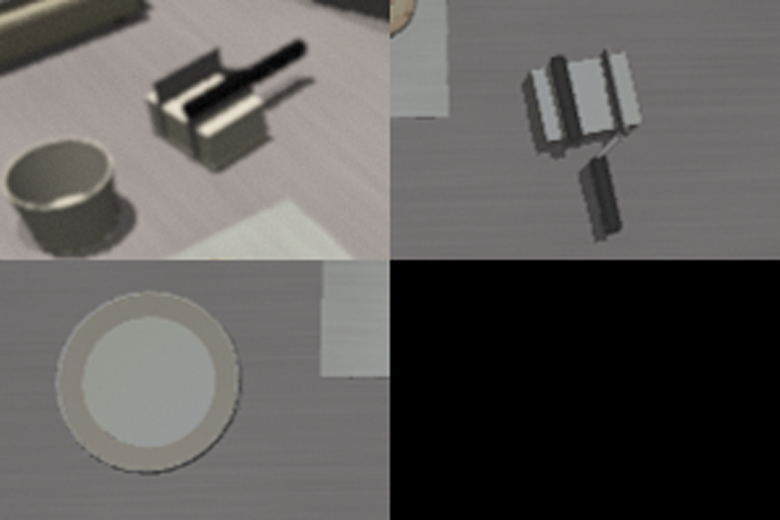

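The crop shows one turner in the block's right slot, with its handle at about (600,195) in the crop. The white plate is confirmed. Block yaw is about 10°, sheet yaw about -1.5°. Next I plan the first approach.

```bash
cat >> h.py <<'E'
def rows(p1,rpy1,n,p0=None,rpy0=None):
    "rows from pose 0 (default: measured) to TCP pose 1; prints json, returns nothing"
    o=ctrl.get_obs()
    p=np.array(o["ee_pos"] if p0 is None else p0,float);r=R.from_euler("xyz",o["eef_rot"] if rpy0 is None else rpy0)
    p1=np.array(p1,float);r1=R.from_euler("xyz",rpy1);out=[]
    for i in range(n):
        w=np.round((r.inv()*r1).as_rotvec()/(n-i),3)
        t=np.round(r.inv().apply(p1-p)*1000/(n-i),0)
        p=p+r.apply(t/1000);r=r*R.from_rotvec(w);out.append([t.astype(int).tolist(),w.tolist()])
    print(out,"| end",p.round(4),"len/row",np.linalg.norm(out[0][0]))
E
python3 - <<'E'
from h import *
a=[np.pi,0,0.175+np.pi]
rows([.4145,-.311,.15],a,18)
rows([.4145,-.311,.031],a,4,[.4145,-.311,.15],a)
E
```

```text
[[[13, -5, 1], [0.0, -0.0, -0.158]], [[13, -3, 1], [0.0, -0.0, -0.158]], [[14, -1, 1], [0.0, -0.0, -0.158]], [[13, 2, 1], [0.0, -0.0, -0.158]], [[13, 4, 1], [0.0, -0.0, -0.158]], [[12, 6, 2], [0.0, -0.0, -0.158]], [[11, 8, 1], [0.0, -0.0, -0.158]], [[10, 9, 2], [0.0, -0.0, -0.158]], [[8, 11, 1], [0.0, -0.0, -0.158]], [[7, 12, 2], [0.0, -0.0, -0.159]], [[5, 13, 1], [0.0, -0.0, -0.158]], [[3, 13, 2], [0.0, 0.0, -0.159]], [[0, 14, 1], [0.0, 0.0, -0.158]], [[-2, 13, 2], [0.0, 0.0, -0.159]], [[-4, 13, 1], [0.0, 0.0, -0.158]], [[-6, 12, 2], [0.0, 0.0, -0.159]], [[-8, 12, 1], [0.0, 0.0, -0.158]], [[-9, 10, 2], [0.0, 0.0, -0.159]]] | end [ 0.4148 -0.3111  0.1496] len/row 13.96424004376894
[[[0, 0, 30], [0.0, 0.0, 0.0]], [[0, 0, 30], [0.0, 0.0, 0.0]], [[0, 0, 30], [0.0, 0.0, 0.0]], [[0, 0, 29], [0.0, 0.0, 0.0]]] | end [ 0.4145 -0.311   0.031 ] len/row 30.0
```

Request:
{"name": "carry_out", "arguments": {"commands": [[0,[13,-5,1],[0,0,-0.158]],[0,[13,-3,1],[0,0,-0.158]],[0,[14,-1,1],[0,0,-0.158]],[0,[13,2,1],[0,0,-0.158]],[0,[13,4,1],[0,0,-0.158]],[0,[12,6,2],[0,0,-0.158]],[0,[11,8,1],[0,0,-0.158]],[0,[10,9,2],[0,0,-0.158]],[0,[8,11,1],[0,0,-0.158]],[0,[7,12,2],[0,0,-0.159]]]}}

```text
time_s: 3.05
ee_pos: [0.3411, -0.3913, 0.1616]
eef_rot: [3.142, 0.0, 2.054]
force: [-0.1, 0.3, -0.4]
grip_width: 0.0941
grip_force: 0.0
```

Request:
{"name": "carry_out", "arguments": {"commands": [[0,[5,13,1],[0,0,-0.158]],[0,[3,13,2],[0,0,-0.159]],[0,[0,14,1],[0,0,-0.158]],[0,[-2,13,2],[0,0,-0.159]],[0,[-4,13,1],[0,0,-0.158]],[0,[-6,12,2],[0,0,-0.159]],[0,[-8,12,1],[0,0,-0.158]],[0,[-9,10,2],[0,0,-0.159]],[0,[0,0,0],[0,0,0]]]}}

```text
time_s: 4.18
ee_pos: [0.415, -0.3107, 0.1495]
eef_rot: [3.141, -0.0, -2.966]
force: [-0.5, 0.1, -0.1]
grip_width: 0.094
grip_force: 0.0
```

```bash
python3 - <<'E'
from h import *
np.set_printoptions(precision=4,suppress=True)
o=ctrl.get_obs();print(o["qpos"],o["ee_pos"],o["eef_rot"])
for cam in("wrist","top","scene"):
    c=ctrl.camera(cam)
    for n in("turner_grip","turner_tip"):
        for d in ctrl.place_of(n,cam)[:1]:print(cam,n,d["score"],np.array(d["at"]))
    if cam=="wrist":cv2.imwrite("pics/w1.png",c["img"])
E
```

```text
[-0.7132  0.2523  1.6419  0.      1.2476 -2.4593] [ 0.415  -0.3107  0.1495] [ 3.1414 -0.0001 -2.9663]
wrist turner_grip 0.55 [ 0.4144 -0.3107  0.0498]
wrist turner_tip 0.81 [ 0.5721 -0.3145  0.0502]
top turner_tip 0.5 [ 0.5703 -0.3136  0.0508]
scene turner_grip 0.97 [ 0.4094 -0.3141  0.0456]
scene turner_tip 0.71 [ 0.5713 -0.318   0.0493]
```

Request:
{"name": "carry_out", "arguments": {"commands": [[0,[0,0,30],[0,0,0]],[0,[0,0,30],[0,0,0]],[0,[0,0,30],[0,0,0]],[0,[0,0,27],[0,0,0]],[1,[0,0,0],[0,0,0]],[1,[0,0,0],[0,0,0]],[1,[0,0,0],[0,0,0]],[1,[0,0,0],[0,0,0]],[1,[0,0,0],[0,0,0]],[1,[0,0,0],[0,0,0]]], "squeeze": 40}}

```text
time_s: 5.88
ee_pos: [0.4148, -0.3111, 0.0327]
eef_rot: [-3.141, 0.0, -2.966]
force: [-0.9, 0.3, 0.3]
grip_width: 0.0375
grip_force: 0.0
```

```bash
python3 - <<'E'
from h import *
a=[np.pi,0,0.175-np.pi]
b=[np.pi,0,np.radians(47)]
p=[.415,-.311,.153]
rows([.42,-.40,.16],b,16,p,a)
E
```

```text
[[[1, -6, 0], [-0.0, -0.0, 0.156]], [[0, -6, 0], [-0.0, -0.0, 0.156]], [[-1, -5, -1], [-0.0, -0.0, 0.156]], [[-2, -5, 0], [-0.0, -0.0, 0.156]], [[-3, -5, -1], [-0.0, -0.0, 0.156]], [[-3, -4, 0], [-0.0, -0.0, 0.156]], [[-4, -4, -1], [-0.0, -0.0, 0.156]], [[-5, -3, 0], [-0.0, -0.0, 0.156]], [[-5, -2, -1], [-0.0, -0.0, 0.156]], [[-5, -2, 0], [-0.0, -0.0, 0.156]], [[-6, -1, -1], [-0.0, -0.0, 0.156]], [[-5, 0, 0], [-0.0, -0.0, 0.156]], [[-5, 1, -1], [-0.0, -0.0, 0.156]], [[-5, 2, 0], [-0.0, -0.0, 0.156]], [[-5, 3, -1], [-0.0, -0.0, 0.156]], [[-5, 4, 0], [-0.0, -0.0, 0.156]]] | end [ 0.4202 -0.4002  0.16  ] len/row 6.082762530298219
```

Still closing. I'll finish that, lift, then swing.

Request:
{"name": "carry_out", "arguments": {"commands": [[1,[0,0,0],[0,0,0]],[1,[0,0,0],[0,0,0]],[1,[0,0,0],[0,0,0]],[1,[0,0,0],[0,0,0]],[1,[0,0,-20],[0,0,0]],[1,[0,0,-30],[0,0,0]],[1,[0,0,-35],[0,0,0]],[1,[0,0,-35],[0,0,0]],[1,[0,0,0],[0,0,0]]]}}

```text
time_s: 7.0
ee_pos: [0.4157, -0.3118, 0.155]
eef_rot: [-3.138, 0.003, -2.966]
force: [-0.4, -0.5, -0.2]
grip_width: 0.0002
grip_force: 0.0
```

```bash
python3 - <<'E'
from h import *
c=ctrl.camera("scene");cv2.imwrite("pics/lift.png",c["img"][60:280,100:400])
for n in("turner_grip","turner_tip","scraper"):
    for d in ctrl.place_of(n,"scene")[:2]:print(n,d["score"],np.array(d["at"]).round(4))
E
```

```text
turner_grip 0.74 [ 0.4101 -0.312   0.0491]
turner_grip 0.38 [0.516  0.2958 0.0073]
turner_tip 0.95 [ 0.5696 -0.3142  0.0524]
turner_tip 0.33 [0.5145 0.295  0.001 ]
scraper 0.76 [ 0.518  -0.2705  0.0105]
scraper 0.36 [ 0.7305  0.2235 -0.0044]
```

View pics/lift.png

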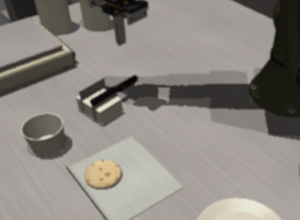

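The fingers shut on nothing, so the turner is still in its slot. I'll reopen, descend and close again, checking the width before I lift.

Request:
{"name": "carry_out", "arguments": {"commands": [[0,[0,0,0],[0,0,0]],[0,[0,0,0],[0,0,0]],[0,[0,0,0],[0,0,0]],[0,[0,0,0],[0,0,0]],[0,[0,0,0],[0,0,0]],[0,[0,0,0],[0,0,0]],[0,[0,0,0],[0,0,0]],[0,[0,0,0],[0,0,0]],[0,[0,0,0],[0,0,0]]]}}

```text
time_s: 8.32
ee_pos: [0.4148, -0.3111, 0.1526]
eef_rot: [-3.142, 0.0, -2.966]
force: [0.8, 0.2, -0.7]
grip_width: 0.087
grip_force: 0.0
```

```bash
python3 - <<'E'
from h import *
np.set_printoptions(precision=4,suppress=True)
o=ctrl.get_obs();print(o["ee_pos"],o["eef_rot"],o["grip_width"])
c=ctrl.camera("wrist");cv2.imwrite("pics/w2.png",c["img"])
for n in("turner_grip","turner_tip"):
    for d in ctrl.place_of(n,"wrist")[:1]:print(n,d["score"],np.array(d["at"]).round(4),proj(c,d["at"]))
print(proj(c,[o["ee_pos"],o["ee_pos"]-[0,0,.1]]))
E
```

```text
[ 0.4148 -0.3111  0.1526] [-3.1416  0.     -2.9664] 0.08700508915405758
turner_grip 0.86 [ 0.4142 -0.3132  0.0509] [[276.6239 200.2028]]
turner_tip 0.58 [ 0.5745 -0.3153  0.0512] [[249.6709 338.0384]]
[[279.0916 240.4021]
 [278.6541 201.5737]]
```

View pics/w2.png

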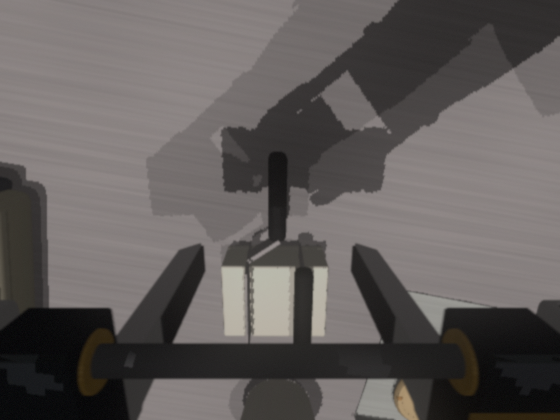

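The handle is centred between the fingers at about (277,200). Retrying with a longer close.

Request:
{"name": "carry_out", "arguments": {"commands": [[0,[0,0,30],[0,0,0]],[0,[0,0,30],[0,0,0]],[0,[0,0,30],[0,0,0]],[0,[0,0,31],[0,0,0]],[0.7,[0,0,0],[0,0,0]],[0.7,[0,0,0],[0,0,0]],[0.7,[0,0,0],[0,0,0]],[0.7,[0,0,0],[0,0,0]],[0.7,[0,0,0],[0,0,0]],[0.7,[0,0,0],[0,0,0]]]}}

```text
time_s: 9.72
ee_pos: [0.4148, -0.3111, 0.0317]
eef_rot: [-3.141, 0.0, -2.966]
force: [0.3, 0.4, -0.2]
grip_width: 0.0372
grip_force: 0.0
```

Request:
{"name": "carry_out", "arguments": {"commands": [[1,[0,0,0],[0,0,0]],[1,[0,0,0],[0,0,0]],[1,[0,0,0],[0,0,0]],[1,[0,0,0],[0,0,0]],[1,[0,0,0],[0,0,0]],[1,[0,0,0],[0,0,0]]], "squeeze": 45}}

```text
time_s: 10.48
ee_pos: [0.4148, -0.3111, 0.0316]
eef_rot: [-3.142, -0.0, -2.966]
force: [0.2, 0.7, 0.1]
grip_width: 0.0005
grip_force: 0.0
```

```bash
python3 - <<'E'
from h import *
np.set_printoptions(precision=4,suppress=True)
o=ctrl.get_obs();print(o["force"],o["grip_force"])
ims=[]
for cam in("scene","wrist"):
    c=ctrl.camera(cam)
    for n in("turner_grip","turner_tip"):
        for d in ctrl.place_of(n,cam)[:1]:print(cam,n,d["score"],np.array(d["at"]).round(4),proj(c,d["at"]))
    print(proj(c,[o["ee_pos"],o["ee_pos"]+[0,0,.019]]))
    ims.append(cv2.resize(c["img"][100:220,150:310],(780,585),interpolation=cv2.INTER_CUBIC)if cam=="scene" else c["img"])
cv2.imwrite("pics/g3.png",np.hstack([cv2.resize(ims[0],(400,300)),cv2.resize(ims[1],(400,300))]))
E
```

```text
[0.2433 0.719  0.0501] 0.0
scene turner_grip 0.88 [ 0.409  -0.3125  0.0472] [[227.9332 142.6211]]
scene turner_tip 0.93 [ 0.5715 -0.3152  0.0507] [[181.4056 161.3779]]
[[227.132  147.5914]
 [226.5406 142.6051]]
wrist turner_grip 0.81 [ 0.4147 -0.3135  0.0504] [[275.4525 251.0175]]
[[279.0852 240.4029]
 [279.2137 251.8375]]
```

View pics/g3.png

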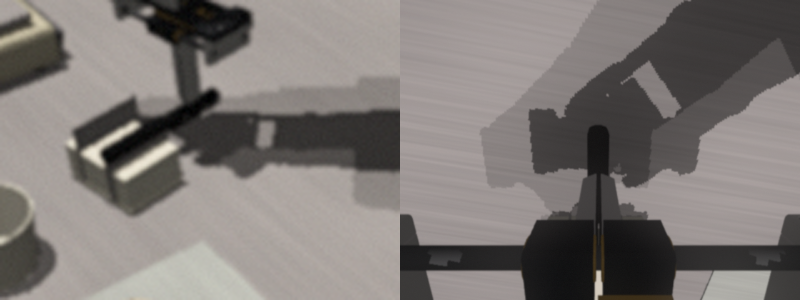

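```bash
python3 - <<'E'
from h import *
np.set_printoptions(precision=4,suppress=True)
o=ctrl.get_obs();cams={}
for cam in("scene","wrist","top"):
    c=ctrl.camera(cam);cams[cam]=c
    Rm=cv2.Rodrigues(c["rvec"])[0];print(cam,"C",-Rm.T@np.ravel(c["tvec"]),"f",c["camera_matrix"][0,0],"fwd",Rm[2])
c=cams["scene"];k=5
im=cv2.resize(c["img"][110:190,165:265],None,fx=k,fy=k,interpolation=cv2.INTER_CUBIC)
r=R.from_euler("z",.175)
g=np.array([.4145,-.3125,.05])
box=np.array([[sx*44,sy*9,sz*11] for sx in(-1,1) for sy in(-1,1) for sz in(-1,1)])/1000
for P,col in((g+r.apply(box),(0,255,0)),(o["ee_pos"]+r.apply(box*np.array([8/44,12.5/9,0])),(0,0,255))):
    for u in proj(c,P):cv2.circle(im,tuple(((u-[165,110])*k).astype(int).tolist()),2,col,-1)
w=cams["wrist"];im2=cv2.resize(w["img"][150:330,190:370],(400,400),interpolation=cv2.INTER_CUBIC)
for u in proj(w,g+r.apply(box)):cv2.circle(im2,tuple(((u-[190,150])*400/180).astype(int).tolist()),2,(0,255,0),-1)
im=cv2.resize(im,(400,320));im=np.vstack([im,np.zeros((80,400,3),np.uint8)])
cv2.imwrite("pics/g4.png",np.hstack([im,im2]))
E
```

```text
scene C [0.9176 0.571  0.7464] f 383.18155091482254 fwd [-0.452  -0.5539 -0.6992]
wrist C [ 0.3316 -0.3268  0.2418] f 332.61641353228816 fwd [ 0.2804  0.0495 -0.9586]
top C [0.2467 0.0182 1.5457] f 517.5956797963155 fwd [ 0.1488 -0.0068 -0.9888]
```

View pics/g4.png

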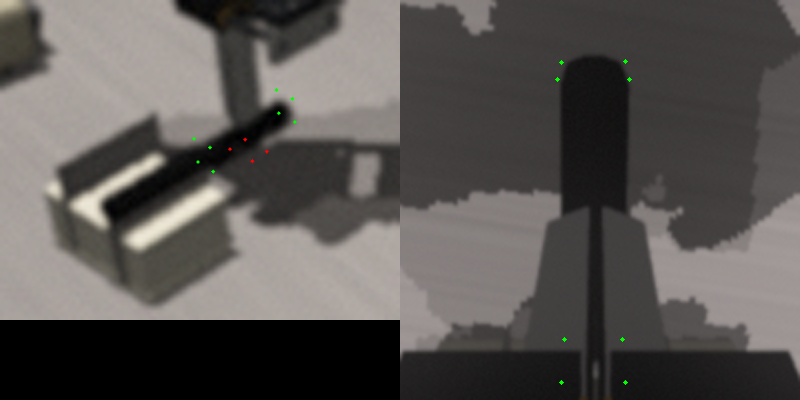

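The fingertips look about 20-25 mm higher in the scene picture than the reported TCP: they end at the handle's top edge, crop (240,128). Going 20 mm lower is safe either way, so I'll open, go down and close there.

Request:
{"name": "carry_out", "arguments": {"commands": [[0.2,[0,0,0],[0,0,0]],[0.2,[0,0,0],[0,0,0]],[0.2,[0,0,0],[0,0,0]],[0.2,[0,0,0],[0,0,0]],[0.2,[0,0,0],[0,0,0]],[0.2,[0,0,0],[0,0,0]],[0.2,[0,0,7],[0,0,0]],[0.2,[0,0,7],[0,0,0]],[0.2,[0,0,6],[0,0,0]],[0.2,[0,0,0],[0,0,0]]]}}

```text
time_s: 12.18
ee_pos: [0.4145, -0.3109, 0.0109]
eef_rot: [3.141, -0.001, -2.966]
force: [0.6, -0.8, -0.5]
grip_width: 0.0752
grip_force: 0.0
```

Request:
{"name": "carry_out", "arguments": {"commands": [[1,[0,0,0],[0,0,0]],[1,[0,0,0],[0,0,0]],[1,[0,0,0],[0,0,0]],[1,[0,0,0],[0,0,0]],[1,[0,0,0],[0,0,0]],[1,[0,0,0],[0,0,0]],[1,[0,0,0],[0,0,0]],[1,[0,0,0],[0,0,0]],[1,[0,0,0],[0,0,0]]]}}

```text
time_s: 13.3
ee_pos: [0.4148, -0.3113, 0.0116]
eef_rot: [-3.141, 0.0, -2.967]
force: [-0.3, -2.1, 0.3]
grip_width: 0.018
grip_force: 44.8
```

It gripped at 18 mm with 44.8 N, so the fingertips really are about 30 mm short of the reported TCP. Lifting slowly and measuring.

Request:
{"name": "carry_out", "arguments": {"commands": [[1,[0,0,-8],[0,0,0]],[1,[0,0,-15],[0,0,0]],[1,[0,0,-20],[0,0,0]],[1,[0,0,-25],[0,0,0]],[1,[0,0,-25],[0,0,0]],[1,[0,0,-20],[0,0,0]],[1,[0,0,-12],[0,0,0]],[1,[0,0,0],[0,0,0]]], "squeeze": 60}}

```text
time_s: 14.3
ee_pos: [0.415, -0.311, 0.1373]
eef_rot: [-3.141, 0.001, -2.966]
force: [-0.3, -0.1, -1.8]
grip_width: 0.0174
grip_force: 59.8
```

```bash
python3 - <<'E'
from h import *
np.set_printoptions(precision=4,suppress=True)
o=ctrl.get_obs();print(o["ee_pos"],o["eef_rot"],o["grip_width"],o["force"],o["moment"])
rt=R.from_euler("xyz",o["eef_rot"])
for cam in("wrist","top","scene"):
    c=ctrl.camera(cam)
    if cam=="scene":cv2.imwrite("pics/s5.png",cv2.resize(c["img"][60:220,120:320],(800,600)))
    for n in("turner_grip","turner_tip","turner","scraper"):
        for d in ctrl.place_of(n,cam)[:1]:
            p=np.array(d["at"]);print(cam,n,round(d["score"],2),p,"tool",rt.inv().apply(p-o["ee_pos"]))
E
```

```text
[ 0.415  -0.311   0.1373] [-3.1409  0.0007 -2.9661] 0.017350649217237682 [-0.2606 -0.0644 -1.7534] [ 0.0933  0.0849 -0.0436]
wrist turner_grip 0.67 [ 0.4179 -0.3141  0.176 ] tool [-0.0024 -0.0036 -0.0387]
top turner_tip 0.76 [ 0.5694 -0.3104  0.1771] tool [-0.1522 -0.0264 -0.0397]
top turner 0.64 [ 0.53   -0.3213  0.1311] tool [-0.1115 -0.0302  0.0063]
top scraper 0.61 [ 0.5228 -0.2668  0.012 ] tool [-0.1138  0.0248  0.1254]
scene turner_grip 0.86 [ 0.4103 -0.313   0.1703] tool [ 0.0049 -0.0011 -0.033 ]
scene turner_tip 0.64 [ 0.5685 -0.316   0.1745] tool [-0.1503 -0.0317 -0.0371]
scene turner 0.76 [ 0.5258 -0.324   0.1337] tool [-0.1069 -0.0321  0.0037]
scene scraper 0.89 [ 0.5188 -0.2685  0.0068] tool [-0.1096  0.0239  0.1306]
```

View pics/s5.png

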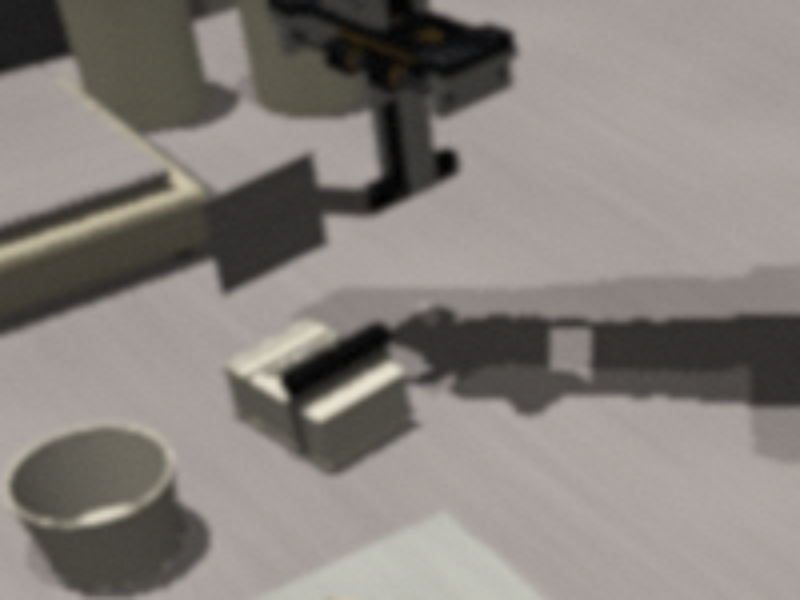

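The turner is held clear of the block (handle at crop (400,190), blade at (265,220)). The handle centre sits about 38 mm behind the TCP. Swinging it over to the free bench on the right.

Request:
{"name": "carry_out", "arguments": {"commands": [[1,[1,-6,0],[0,0,0.156]],[1,[0,-6,0],[0,0,0.156]],[1,[-1,-5,-1],[0,0,0.156]],[1,[-2,-5,0],[0,0,0.156]],[1,[-3,-5,-1],[0,0,0.156]],[1,[-3,-4,0],[0,0,0.156]],[1,[-4,-4,-1],[0,0,0.156]],[1,[-5,-3,0],[0,0,0.156]],[1,[-5,-2,-1],[0,0,0.156]],[1,[-5,-2,0],[0,0,0.156]]]}}

```text
time_s: 16.3
ee_pos: [0.4178, -0.3668, 0.1406]
eef_rot: [3.141, -0.0, 1.752]
force: [-0.0, 0.8, -1.9]
grip_width: 0.0176
grip_force: 59.8
```

Request:
{"name": "carry_out", "arguments": {"commands": [[1,[-6,-1,-1],[0,0,0.156]],[1,[-5,0,0],[0,0,0.156]],[1,[-5,1,-1],[0,0,0.156]],[1,[-5,2,0],[0,0,0.156]],[1,[-5,3,-1],[0,0,0.156]],[1,[-5,4,0],[0,0,0.156]],[1,[0,0,0],[0,0,0]]]}}

```text
time_s: 17.18
ee_pos: [0.42, -0.4005, 0.1434]
eef_rot: [3.142, -0.0, 0.821]
force: [-0.5, -0.6, -1.2]
grip_width: 0.0173
grip_force: 59.8
```

Request:
{"name": "carry_out", "arguments": {"commands": [[1,[0,0,0],[-0.13,0,0]],[1,[0,0,0],[-0.13,0,0]],[1,[0,0,0],[-0.13,0,0]],[1,[0,0,0],[-0.13,0,0]],[1,[0,0,0],[-0.13,0,0]],[1,[0,0,0],[-0.13,0,0]],[1,[0,0,0],[-0.13,0,0]],[1,[0,0,0],[-0.13,0,0]],[1,[0,0,0],[0,0,0]]]}}

```text
time_s: 18.3
ee_pos: [0.4331, -0.3883, 0.144]
eef_rot: [2.304, -0.035, 0.868]
force: [0.0, 0.8, -1.7]
grip_width: 0.0175
grip_force: 59.8
```

```bash
cat > m.py <<'E'
from h import *
np.set_printoptions(precision=4,suppress=True)
def meas(names=("turner_grip","turner_tip","turner"),cams=("scene","top","wrist")):
    o=ctrl.get_obs();print(o["time_s"],o["qpos"],o["ee_pos"],o["eef_rot"],o["grip_width"],o["force"])
    rt=R.from_euler("xyz",o["eef_rot"])
    for cam in cams:
        c=ctrl.camera(cam)
        for n in names:
            for d in ctrl.place_of(n,cam)[:1]:
                p=np.array(d["at"]);print(cam,n,round(d["score"],2),p,"tool",rt.inv().apply(p-o["ee_pos"]))
E
python3 -c "from m import *;meas()"
```

```text
18.3 [-0.8709  0.0496  2.1585  0.9554  0.182  -1.035 ] [ 0.4331 -0.3883  0.144 ] [ 2.3044 -0.0353  0.8683] 0.017498331294154942 [ 0.0116  0.752  -1.6839]
scene turner_grip 0.48 [ 0.4091 -0.3684  0.1668] tool [ 0.0005 -0.0039 -0.0384]
scene turner_tip 0.51 [ 0.2942 -0.4752  0.1434] tool [-0.156  -0.0297 -0.0403]
scene turner 0.52 [0.5139 0.2921 0.001 ] tool [ 0.5661 -0.3741 -0.1715]
top turner_grip 0.87 [ 0.4151 -0.3649  0.1674] tool [ 0.0071 -0.0021 -0.0369]
top turner_tip 0.58 [ 0.2947 -0.4702  0.1404] tool [-0.152  -0.034  -0.0403]
top turner 0.9 [ 0.3483 -0.4557  0.1135] tool [-0.1072 -0.034   0.0022]
wrist turner_grip 0.63 [ 0.4186 -0.3702  0.1735] tool [ 0.0055  0.0066 -0.0365]
```

The fingertip offset is fixed in the tool frame. The tilt stopped at joint 5's limit, so I'll move outward where there is room and then finish the tilt.

```bash
python3 - <<'E'
from h import *
np.set_printoptions(precision=4,suppress=True)
h=np.array([0.003,-.003,-.038])
def tcp(H,rpy):return np.array(H)-R.from_euler("xyz",rpy).apply(h)
a=[2.30,0,.82];b=[2.07,0,.82]
p1=tcp([.49,-.435,.14],a);p2=tcp([.49,-.435,.14],b);p3=tcp([.49,-.435,.07],b)
rows(p1,a,5);rows(p2,b,3,p1,a);print(p2);rows(p3,b,4,p2,b)
E
```

```text
[[[-1, 10, 19], [-0.001, -0.012, 0.001]], [[0, 10, 19], [-0.001, -0.012, 0.001]], [[0, 10, 19], [-0.001, -0.012, 0.0]], [[0, 9, 19], [-0.001, -0.012, 0.001]], [[-1, 10, 19], [-0.001, -0.011, 0.0]]] | end [ 0.5098 -0.4582  0.1172] len/row 21.494185260204677
[[[0, 3, -1], [-0.077, 0.0, 0.0]], [[0, 3, 0], [-0.076, 0.0, 0.0]], [[0, 3, 0], [-0.077, -0.0, -0.0]]] | end [ 0.5136 -0.4611  0.1247] len/row 3.1622776601683795
[ 0.5134 -0.4609  0.1244]
[[[0, -15, 8], [0.0, 0.0, 0.0]], [[0, -15, 9], [0.0, 0.0, 0.0]], [[0, -16, 8], [0.0, 0.0, 0.0]], [[0, -15, 9], [0.0, 0.0, 0.0]]] | end [ 0.5139 -0.4614  0.0546] len/row 17.0
```

Request:
{"name": "carry_out", "arguments": {"commands": [[1,[-1,10,19],[-0.001,-0.012,0.001]],[1,[0,10,19],[-0.001,-0.012,0.001]],[1,[0,10,19],[-0.001,-0.012,0]],[1,[0,9,19],[-0.001,-0.012,0.001]],[1,[-1,10,19],[-0.001,-0.011,0]],[1,[0,3,-1],[-0.077,0,0]],[1,[0,3,0],[-0.076,0,0]],[1,[0,3,0],[-0.077,0,0]],[1,[0,0,0],[0,0,0]]]}}

```text
time_s: 20.02
ee_pos: [0.5174, -0.4495, 0.1173]
eef_rot: [2.269, -0.026, 0.85]
force: [0.6, -0.4, -1.4]
grip_width: 0.0171
grip_force: 59.8
```

```bash
python3 -c "from m import *;meas(cams=('top','scene'))"
```

```text
20.025 [-0.8042  0.3141  1.9379  1.3341  0.0829 -1.3678] [ 0.5174 -0.4495  0.1173] [ 2.2691 -0.0255  0.8505] 0.017098332432653327 [ 0.613  -0.3864 -1.4218]
top turner_grip 0.85 [ 0.4999 -0.4276  0.1372] tool [ 0.0054 -0.0026 -0.0339]
top turner_tip 0.89 [ 0.3743 -0.5301  0.1158] tool [-0.155  -0.033  -0.0432]
top turner 0.87 [ 0.4313 -0.514   0.087 ] tool [-0.106  -0.0353  0.0008]
scene turner_grip 0.64 [ 0.4954 -0.4302  0.1374] tool [ 0.0005 -0.0034 -0.0353]
scene turner_tip 0.62 [ 0.3768 -0.5345  0.1128] tool [-0.1567 -0.0322 -0.0377]
scene turner 0.63 [ 0.4308 -0.5184  0.0906] tool [-0.1096 -0.0309  0.0003]
```

Joint 5 limits the tilt to about 40-50° short of flat. That is still enough: with its edge on the bench the turner will fall flat, and I can guide it with the lower finger. Lowering to edge contact.

```bash
python3 - <<'E'
from h import *
np.set_printoptions(precision=4,suppress=True)
h=np.array([0.003,-.003,-.037])
a=[2.40,0,.84]
p=np.array([.495,-.43,.053])-R.from_euler("xyz",a).apply(h)
rows(p,a,9);print(p)
c=ctrl.camera("scene")
for u in((195,88),(152,92),(175,125),(90,150)):print(u,back(c,u,0))
E
```

```text
[[[-1, -8, 6], [0.015, -0.003, -0.001]], [[-1, -8, 6], [0.015, -0.003, -0.001]], [[0, -8, 6], [0.014, -0.003, -0.001]], [[-1, -7, 7], [0.015, -0.003, -0.001]], [[0, -7, 7], [0.014, -0.003, -0.001]], [[0, -7, 7], [0.015, -0.003, -0.001]], [[-1, -7, 7], [0.014, -0.002, -0.002]], [[0, -8, 7], [0.015, -0.003, -0.001]], [[-1, -7, 7], [0.014, -0.002, -0.002]]] | end [ 0.5133 -0.4508  0.0276] len/row 10.04987562112089
[ 0.5133 -0.4504  0.0277]
(195, 88) [ 0.2638 -0.7798  0.    ]
(152, 92) [ 0.4149 -0.86    0.    ]
(175, 125) [ 0.4603 -0.5828  0.    ]
(90, 150) [ 0.749  -0.6247  0.    ]
```

Request:
{"name": "carry_out", "arguments": {"commands": [[1,[-1,-8,6],[0.015,-0.003,-0.001]],[1,[-1,-8,6],[0.015,-0.003,-0.001]],[1,[0,-8,6],[0.014,-0.003,-0.001]],[1,[-1,-7,7],[0.015,-0.003,-0.001]],[1,[0,-7,7],[0.014,-0.003,-0.001]],[1,[0,-7,7],[0.015,-0.003,-0.001]],[1,[-1,-7,7],[0.014,-0.002,-0.002]],[1,[0,-8,7],[0.015,-0.003,-0.001]],[1,[-1,-7,7],[0.014,-0.002,-0.002]],[1,[0,0,0],[0,0,0]]]}}

```text
time_s: 21.72
ee_pos: [0.5131, -0.4505, 0.0264]
eef_rot: [2.401, -0.0, 0.84]
force: [0.6, -0.1, -1.6]
grip_width: 0.0176
grip_force: 59.8
```

```bash
python3 -c "from m import *;meas(cams=('top','scene'))"
```

```text
21.725 [-0.7929  0.4773  1.8915  0.9034  0.054  -0.9487] [ 0.5131 -0.4505  0.0264] [ 2.4013 -0.0003  0.8405] 0.017647697792044142 [ 0.6207 -0.0895 -1.6047]
top turner_tip 0.97 [ 0.3753 -0.5287  0.0351] tool [-0.1502 -0.0314 -0.0405]
top turner 0.97 [ 0.4268 -0.5144  0.0011] tool [-0.1052 -0.033   0.0041]
scene turner_grip 0.74 [ 0.5162 -0.2677  0.0087] tool [ 0.1382 -0.1003 -0.0676]
scene turner_tip 0.54 [ 0.3726 -0.5323  0.0317] tool [-0.1547 -0.0334 -0.0377]
scene turner 0.51 [ 0.4212 -0.518   0.0037] tool [-0.1116 -0.0326  0.001 ]
```

Request:
{"name": "carry_out", "arguments": {"commands": [[0.45,[0,0,0],[0,0,0]],[0.45,[0,0,0],[0,0,0]],[0.45,[0,0,0],[0,0,0]],[0.45,[0,0,0],[0,0,0]],[0.3,[0,-6,-5],[0,0,0]],[0.3,[0,-6,-5],[0,0,0]],[0.3,[0,-6,-5],[0,0,0]],[0.3,[0,-6,-5],[0,0,0]],[0.3,[0,-6,-5],[0,0,0]],[0.3,[0,0,0],[0,0,0]]]}}

```text
time_s: 23.38
ee_pos: [0.4841, -0.4246, 0.0257]
eef_rot: [2.4, -0.0, 0.84]
force: [0.2, 0.3, 0.3]
grip_width: 0.0658
grip_force: 0.0
```

```bash
python3 -c "
from m import *;meas(cams=('top','scene'))
a=ctrl.camera('top')['img'][160:400,290:560];b=ctrl.camera('wrist')['img']
cv2.imwrite('pics/s6.png',np.hstack([cv2.resize(a,(400,356)),cv2.resize(b,(400,356))]))"
```

```text
23.375 [-0.7986  0.4159  1.9975  1.8351  0.0478 -1.8853] [ 0.4841 -0.4246  0.0257] [ 2.3997 -0.0003  0.8402] 0.06582394807444182 [0.221  0.2809 0.3043]
top turner_grip 0.89 [ 0.5175 -0.438   0.0277] tool [0.0123 0.0263 0.0214]
top turner_tip 0.61 [ 0.3741 -0.515   0.0027] tool [-0.1407 -0.0315  0.0024]
top turner 0.74 [ 0.4373 -0.5309 -0.002 ] tool [-0.1104  0.0079  0.0448]
scene turner_grip 0.66 [ 0.5109 -0.4425  0.0323] tool [0.0046 0.028  0.0167]
scene turner_tip 0.7 [ 0.371  -0.5137  0.0019] tool [-0.1418 -0.0343  0.0008]
scene turner 0.88 [ 0.4324 -0.529   0.0015] tool [-0.1122  0.0066  0.0389]
```

View pics/s6.png

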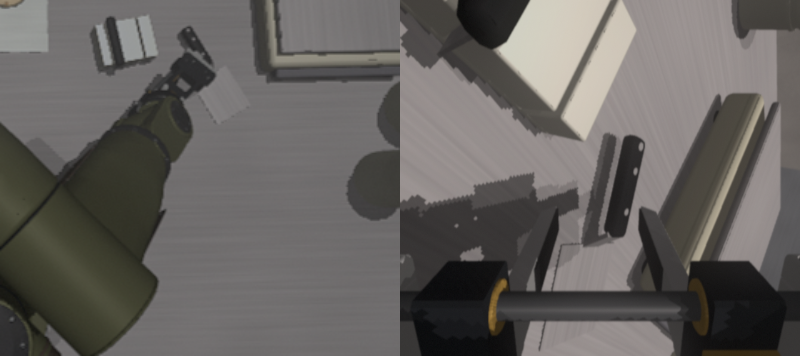

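The turner lies flat, upper face up (rivets visible, crop right at (625,185)). Grip is at z≈0.03 and tip at z≈0. Next: withdraw, turn the tool down and take the handle from above.

```bash
python3 - <<'E'
from h import *
rows([.45,-.40,.11],[2.75,0,.70],6)
rows([.514,-.440,.07],[np.pi,0,.4817],4,[.45,-.40,.11],[2.75,0,.70])
E
```

```text
[[[-1, 4, -15], [0.058, -0.013, 0.02]], [[-1, 4, -15], [0.058, -0.013, 0.02]], [[-1, 3, -16], [0.058, -0.013, 0.02]], [[-1, 1, -16], [0.059, -0.012, 0.02]], [[-1, 1, -15], [0.058, -0.013, 0.019]], [[-2, 0, -16], [0.059, -0.012, 0.02]]] | end [ 0.4497 -0.4003  0.1103] len/row 15.556349186104045
[[[6, 13, 16], [0.098, -0.011, 0.054]], [[7, 14, 15], [0.097, -0.011, 0.054]], [[7, 15, 13], [0.098, -0.01, 0.054]], [[9, 15, 12], [0.097, -0.011, 0.053]]] | end [ 0.5141 -0.4395  0.0697] len/row 21.470910553583888
```

Request:
{"name": "carry_out", "arguments": {"commands": [[0,[-1,4,-15],[0.058,-0.013,0.02]],[0,[-1,4,-15],[0.058,-0.013,0.02]],[0,[-1,3,-16],[0.058,-0.013,0.02]],[0,[-1,1,-16],[0.059,-0.012,0.02]],[0,[-1,1,-15],[0.058,-0.013,0.019]],[0,[-2,0,-16],[0.059,-0.012,0.02]],[0,[6,13,16],[0.098,-0.011,0.054]],[0,[7,14,15],[0.097,-0.011,0.054]],[0,[7,15,13],[0.098,-0.01,0.054]],[0,[9,15,12],[0.097,-0.011,0.053]]]}}

```text
time_s: 25.12
ee_pos: [0.5571, -0.4359, 0.0429]
eef_rot: [2.944, -0.105, 0.612]
force: [-0.4, 0.3, 0.7]
grip_width: 0.0943
grip_force: 0.0
```

```bash
python3 -c "
from m import *;meas(names=('turner_grip','turner_tip'),cams=('wrist','scene'))
a=[np.pi,0,.4817];rows([.514,-.440,.07],a,2)"
```

```text
25.125 [-0.7405  0.6364  1.369   0.0732  0.9217  0.1904] [ 0.5571 -0.4359  0.0429] [ 2.9441 -0.1053  0.6123] 0.09429483681888882 [-0.4341  0.316   0.7168]
wrist turner_grip 0.71 [ 0.4384 -0.5248  0.002 ] tool [-0.1517 -0.0004  0.0254]
scene turner_grip 0.8 [ 0.5078 -0.4411  0.0277] tool [-0.0447 -0.0256  0.0056]
scene turner_tip 0.64 [ 0.3735 -0.5149 -0.0025] tool [-0.1994 -0.0449  0.016 ]
[[[-17, -7, -17], [0.097, -0.059, 0.061]], [[-18, -7, -16], [0.096, -0.059, 0.061]]] | end [ 0.5144 -0.4399  0.0701] len/row 25.03996805109783
```

Request:
{"name": "carry_out", "arguments": {"commands": [[0,[-17,-7,-17],[0.097,-0.059,0.061]],[0,[-18,-7,-16],[0.096,-0.059,0.061]],[0,[0,0,0],[0,0,0]],[0,[0,0,0],[0,0,0]]]}}

```text
time_s: 25.92
ee_pos: [0.5151, -0.4398, 0.0696]
eef_rot: [3.14, -0.002, 0.483]
force: [-0.2, -0.3, -0.1]
grip_width: 0.0938
grip_force: 0.0
```

```bash
python3 -c "
from m import *;meas(names=('turner_grip','turner_tip'),cams=('wrist','top'))"
```

```text
25.925 [-0.7614  0.6738  1.2217  0.0014  1.2444  0.3261] [ 0.5151 -0.4398  0.0696] [ 3.1405 -0.0018  0.4828] 0.09381513097772413 [-0.1742 -0.3169 -0.0892]
wrist turner_grip 0.72 [ 0.515  -0.4403  0.0287] tool [-0.0004  0.0004  0.0409]
top turner_tip 0.54 [ 0.3742 -0.5115  0.002 ] tool [-0.1582 -0.0019  0.0673]
```

Request:
{"name": "carry_out", "arguments": {"commands": [[0,[0,0,25],[0,0,0]],[0,[0,0,25],[0,0,0]],[0.3,[0,0,22],[0,0,0]],[0.5,[0,0,11],[0,0,0]],[1,[0,0,0],[0,0,0]],[1,[0,0,0],[0,0,0]],[1,[0,0,0],[0,0,0]],[1,[0,0,0],[0,0,0]],[1,[0,0,0],[0,0,0]],[1,[0,0,0],[0,0,0]]]}}

```text
time_s: 27.48
ee_pos: [0.5151, -0.4403, -0.0126]
eef_rot: [-3.142, -0.001, 0.481]
force: [0.3, 0.8, 0.7]
grip_width: 0.0217
grip_force: 60.0
```

Request:
{"name": "carry_out", "arguments": {"commands": [[1,[0,0,0],[0,0,0]],[1,[0,0,0],[0,0,0]]]}}

```text
time_s: 27.72
ee_pos: [0.5151, -0.4403, -0.0126]
eef_rot: [-3.142, -0.001, 0.481]
force: [-0.0, -0.4, 0.4]
grip_width: 0.0213
grip_force: 60.0
```

Gripped at 21.5 mm. Next: lift, swing over the sheet, and plan the insertion with the tip slightly down.

```bash
cat >> h.py <<'E'
def rot(yaw,beta):  # turner heading yaw, tip down beta (tool x = -turner x)
    return (R.from_euler("z",yaw+np.pi)*R.from_euler("x",np.pi)*R.from_euler("y",beta)).as_euler("xyz")
TIP=np.array([-.157,0,-.0126])
def tcp(tip,yaw,beta):return np.array(tip)-R.from_euler("xyz",rot(yaw,beta)).apply(TIP)
E
python3 - <<'E'
from h import *
y=-.02;u=np.array([np.cos(y),np.sin(y),0]);c=np.array([.656,-.064,0])
s=np.array([.5151,-.4403,.125]);a=[np.pi,0,.481]
w1=tcp(c-.078*u+[0,0,.125],y,0);w2=tcp(c-.078*u+[0,0,.006],y,.08)
print(w1,w2)
rows(w1,rot(y,0),18,s,a)
rows(w2,rot(y,.08),6,w1,rot(y,0))
E
```

```text
[ 0.421047   -0.05930031  0.1124    ] [ 0.42054231 -0.05929022  0.00598691]
[[[5, -21, 1], [0.0, 0.0, -0.147]], [[8, -20, 1], [-0.0, 0.0, -0.147]], [[11, -19, 1], [-0.0, 0.0, -0.147]], [[14, -17, 1], [-0.0, 0.0, -0.147]], [[16, -15, 1], [-0.0, 0.0, -0.147]], [[18, -12, 1], [-0.0, 0.0, -0.147]], [[20, -9, 1], [-0.0, 0.0, -0.147]], [[21, -7, 1], [-0.0, 0.0, -0.147]], [[22, -3, 0], [-0.0, 0.0, -0.146]], [[22, 0, 1], [-0.0, 0.0, -0.147]], [[21, 3, 0], [-0.0, 0.0, -0.146]], [[21, 6, 1], [-0.0, 0.0, -0.147]], [[20, 9, 0], [-0.0, 0.0, -0.146]], [[18, 12, 1], [-0.0, 0.0, -0.147]], [[16, 14, 0], [-0.0, 0.0, -0.146]], [[14, 17, 1], [-0.0, 0.0, -0.147]], [[12, 18, 0], [-0.0, 0.0, -0.146]], [[9, 20, 1], [-0.0, 0.0, -0.147]]] | end [ 0.4209 -0.0594  0.112 ] len/row 21.61018278497431
[[[0, 0, 18], [0.0, 0.013, -0.0]], [[0, 0, 18], [0.0, 0.013, -0.0]], [[0, 0, 18], [0.0, 0.013, -0.0]], [[-1, 0, 17], [0.0, 0.014, -0.0]], [[-1, 0, 18], [0.0, 0.013, -0.0]], [[-1, 0, 17], [0.0, 0.014, -0.0]]] | end [ 0.4206 -0.0593  0.0063] len/row 18.0
```

Request:
{"name": "carry_out", "arguments": {"commands": [[1,[0,0,-20],[0,0,0]],[1,[0,0,-40],[0,0,0]],[1,[0,0,-40],[0,0,0]],[1,[0,0,-37],[0,0,0]]]}}

```text
time_s: 28.22
ee_pos: [0.5151, -0.4403, 0.1273]
eef_rot: [3.14, -0.001, 0.481]
force: [0.4, -0.1, -1.7]
grip_width: 0.0215
grip_force: 60.0
```

Request:
{"name": "carry_out", "arguments": {"commands": [[1,[5,-21,1],[0,0,-0.147]],[1,[8,-20,1],[0,0,-0.147]],[1,[11,-19,1],[0,0,-0.147]],[1,[14,-17,1],[0,0,-0.147]],[1,[16,-15,1],[0,0,-0.147]],[1,[18,-12,1],[0,0,-0.147]],[1,[20,-9,1],[0,0,-0.147]],[1,[21,-7,1],[0,0,-0.147]],[1,[22,-3,0],[0,0,-0.146]]]}}

```text
time_s: 29.35
ee_pos: [0.468, -0.2484, 0.1175]
eef_rot: [3.14, 0.0, 1.808]
force: [0.4, 0.0, -2.2]
grip_width: 0.0215
grip_force: 60.0
```

Request:
{"name": "carry_out", "arguments": {"commands": [[1,[22,0,1],[0,0,-0.147]],[1,[21,3,0],[0,0,-0.146]],[1,[21,6,1],[0,0,-0.147]],[1,[20,9,0],[0,0,-0.146]],[1,[18,12,1],[0,0,-0.147]],[1,[16,14,0],[0,0,-0.146]],[1,[14,17,1],[0,0,-0.147]],[1,[12,18,0],[0,0,-0.146]],[1,[9,20,1],[0,0,-0.147]],[1,[0,0,0],[0,0,0]]]}}

```text
time_s: 30.6
ee_pos: [0.4207, -0.0587, 0.1125]
eef_rot: [3.141, 0.002, 3.124]
force: [-0.5, -0.0, -1.8]
grip_width: 0.0212
grip_force: 60.0
```

```bash
python3 -c "
from m import *;meas(names=('turner_grip','turner_tip','crust_mid','sheet_lip'))
o=ctrl.get_obs();print('tip est',o['ee_pos']+R.from_euler('xyz',o['eef_rot']).apply(TIP))
y=-.02;rows(tcp([.578,-.0625,.006],y,.08),rot(y,.08),6)"
```

```text
30.6 [-0.2254  0.0863  1.9301  0.0006  1.1236 -1.7786] [ 0.4207 -0.0587  0.1125] [3.1414 0.0016 3.1238] 0.021235342815374012 [-0.4919 -0.0333 -1.7886]
scene turner_grip 0.71 [ 0.4192 -0.0608  0.1516] tool [ 0.0014 -0.0021 -0.0391]
scene turner_tip 0.58 [ 0.5802 -0.0619  0.1237] tool [-0.1595 -0.0003 -0.011 ]
scene crust_mid 0.9 [ 0.6566 -0.0621  0.0116] tool [-0.2358  0.0008  0.1013]
scene sheet_lip 0.83 [ 0.7197 -0.0335  0.0031] tool [-0.2983  0.0305  0.1099]
top turner_tip 0.81 [ 0.5793 -0.0571  0.1273] tool [-0.1586  0.0045 -0.0146]
top crust_mid 0.83 [ 0.6565 -0.0649  0.012 ] tool [-0.2357 -0.002   0.1009]
top sheet_lip 0.96 [ 0.7177 -0.0247 -0.0004] tool [-0.2962  0.0393  0.1134]
wrist turner_grip 0.7 [ 0.4257 -0.0614  0.1546] tool [-0.0051 -0.0026 -0.0421]
wrist crust_mid 0.43 [ 0.5222 -0.2951 -0.0018] tool [-0.1055 -0.2345  0.1144]
tip est [ 0.5777 -0.0625  0.1241]
[[[0, 0, 18], [0.0, 0.013, 0.0]], [[0, 0, 17], [0.0, 0.013, 0.0]], [[0, 0, 18], [0.0, 0.014, 0.0]], [[-1, 0, 17], [0.0, 0.013, 0.0]], [[-1, 0, 18], [0.0, 0.014, 0.0]], [[-1, 0, 17], [0.0, 0.013, 0.001]]] | end [ 0.4204 -0.0594  0.0064] len/row 18.0
```

Request:
{"name": "carry_out", "arguments": {"commands": [[1,[0,0,18],[0,0.013,0]],[1,[0,0,17],[0,0.013,0]],[1,[0,0,18],[0,0.014,0]],[1,[-1,0,17],[0,0.013,0]],[1,[-1,0,18],[0,0.014,0]],[1,[-1,0,17],[0,0.013,0]],[1,[0,0,3],[0,0,0]],[1,[0,0,1],[0,0,0]],[1,[0,0,0],[0,0,0]]]}}

```text
time_s: 32.48
ee_pos: [0.4202, -0.0594, 0.0027]
eef_rot: [3.141, -0.079, 3.122]
force: [1.1, 0.5, -1.7]
grip_width: 0.0214
grip_force: 60.0
```

```bash
python3 -c "
from m import *
o=ctrl.get_obs();print(o['force'],o['moment'],o['eef_rot'],'tip est',o['ee_pos']+R.from_euler('xyz',o['eef_rot']).apply(TIP))
y=-.02
rows(tcp([.578+.135,-.0625-.0027,.0015],y,.08),rot(y,.08),14)"
```

```text
[ 1.0859  0.5336 -1.7468] [0.0784 0.0187 0.0226] [ 3.1413 -0.0789  3.1223] tip est [ 0.5776 -0.0625  0.0029]
[[[-10, 0, -1], [0.0, 0.0, 0.0]], [[-10, 0, -1], [0.0, 0.0, 0.0]], [[-10, 0, -1], [0.0, 0.0, 0.0]], [[-10, 0, -1], [0.0, 0.0, 0.0]], [[-10, 0, -1], [0.0, 0.0, 0.0]], [[-9, 0, 0], [0.0, 0.0, 0.0]], [[-10, 0, -1], [0.0, 0.0, 0.0]], [[-9, 0, 0], [0.0, 0.0, 0.0]], [[-10, 0, -1], [0.0, 0.0, 0.0]], [[-9, 0, 0], [0.0, 0.0, 0.0]], [[-10, 0, -1], [0.0, 0.0, 0.0]], [[-9, 0, 0], [0.0, 0.0, 0.0]], [[-10, 0, -1], [0.0, 0.001, 0.0]], [[-9, 0, 0], [0.0, 0.0, 0.001]]] | end [ 0.5554 -0.062   0.001 ] len/row 10.04987562112089
```

Request:
{"name": "carry_out", "arguments": {"commands": [[1,[0,0,1],[0,0,0]],[1,[0,0,0],[0,0,0]]]}}

```text
time_s: 32.72
ee_pos: [0.4202, -0.0595, 0.0016]
eef_rot: [3.141, -0.079, 3.122]
force: [-0.0, 0.7, -0.6]
grip_width: 0.021
grip_force: 60.0
```

Request:
{"name": "carry_out", "arguments": {"commands": [[1,[0,0,1],[0,0,0]],[1,[0,0,0],[0,0,0]]]}}

```text
time_s: 32.98
ee_pos: [0.42, -0.0594, 0.0005]
eef_rot: [3.141, -0.079, 3.122]
force: [-0.9, 0.2, 1.8]
grip_width: 0.0214
grip_force: 60.0
```

Request:
{"name": "carry_out", "arguments": {"commands": [[1,[-7,0,-0.6],[0,0,0]],[1,[-9,0,-0.7],[0,0,0]],[1,[-9,0,-0.7],[0,0,0]],[1,[-9,0,-0.7],[0,0,0]],[1,[-9,0,-0.7],[0,0,0]],[1,[-9,0,-0.7],[0,0,0]],[1,[-9,0,-0.7],[0,0,0]],[1,[-9,0,-0.7],[0,0,0]],[1,[-8,0,-0.6],[0,0,0]],[1,[-7,0,-0.6],[0,0,0]]]}}

```text
time_s: 34.22
ee_pos: [0.5056, -0.0611, 0.0003]
eef_rot: [3.141, -0.08, 3.122]
force: [-2.6, -0.1, 1.4]
grip_width: 0.0219
grip_force: 60.0
```

```bash
python3 -c "
from m import *
meas(names=('turner_tip','crust_mid'),cams=('scene','top'))
o=ctrl.get_obs();print(o['force'],'tip est',o['ee_pos']+R.from_euler('xyz',o['eef_rot']).apply(TIP))"
```

```text
34.225 [-0.1846  0.4771  1.7251 -0.0149  1.018  -1.7278] [ 0.5056 -0.0611  0.0003] [ 3.1412 -0.0795  3.1223] 0.021858790977621747 [-2.6406 -0.0864  1.386 ]
scene crust_mid 0.91 [ 0.6689 -0.0625  0.0155] tool [-0.1616  0.0017 -0.0281]
top turner_tip 0.7 [0.5174 0.2942 0.0025] tool [-0.0047  0.3554 -0.0024]
top crust_mid 0.69 [ 0.6704 -0.0645  0.0112] tool [-0.1634 -0.0003 -0.024 ]
[1.6469 0.3965 0.4283] tip est [ 0.6627 -0.0641  0.0006]
```

The crust is at the lip (x≈0.669) and the blade is already 40 mm under it. Continuing to the lip.

Request:
{"name": "carry_out", "arguments": {"commands": [[1,[-7,0,-0.6],[0,0,0]],[1,[-7,0,-0.6],[0,0,0]],[1,[-7,0,-0.6],[0,0,0]],[1,[-7,0,-0.6],[0,0,0]],[1,[-7,0,-0.6],[0,0,0]],[1,[-7,0,-0.6],[0,0,0]],[1,[-5,0,-0.4],[0,0,0]],[1,[0,0,0],[0,0,0]]]}}

```text
time_s: 35.52
ee_pos: [0.553, -0.062, 0.0006]
eef_rot: [3.141, -0.078, 3.122]
force: [1.0, -0.9, -1.0]
grip_width: 0.0212
grip_force: 60.0
```

```bash
python3 -c "
from m import *
meas(names=('turner_tip','crust_mid'),cams=('scene','top'))
o=ctrl.get_obs();tip=o['ee_pos']+R.from_euler('xyz',o['eef_rot']).apply(TIP);print(o['force'],'tip est',tip)"
```

```text
35.525 [-0.1712  0.5628  1.586  -0.0131  1.0703 -1.716 ] [ 0.553  -0.062   0.0006] [ 3.1413 -0.0784  3.1223] 0.02121912160434593 [ 0.9761 -0.8665 -1.0453]
scene turner_tip 0.73 [ 0.7129 -0.0668 -0.0008] tool [-0.1596 -0.0017 -0.0112]
scene crust_mid 0.65 [ 0.6682 -0.0631  0.0157] tool [-0.1137  0.0011 -0.0241]
top crust_mid 0.38 [ 0.6671 -0.0676  0.018 ] tool [-0.1125 -0.0034 -0.0263]
[1.6221 0.1838 0.1893] tip est [ 0.7098 -0.065   0.0008]
```

The crust sits squarely on the blade, centred about 44 mm behind the tip. Next: level it and lift.

Request:
{"name": "carry_out", "arguments": {"commands": [[1,[1,0,-2],[0,-0.025,0]],[1,[1,0,-3],[0,-0.025,0]],[1,[1,0,-4],[0,-0.025,0]],[1,[1,0,-6],[0,-0.025,0]],[1,[1,0,-8],[0,-0.025,0]],[1,[1,0,-10],[0,-0.02,0]],[1,[0,0,-10],[0,0,0]],[1,[0,0,-10],[0,0,0]],[1,[0,0,-10],[0,0,0]],[1,[0,0,-5],[0,0,0]]]}}

```text
time_s: 37.08
ee_pos: [0.5441, -0.0619, 0.0693]
eef_rot: [3.141, 0.066, 3.122]
force: [-0.9, 0.3, -2.7]
grip_width: 0.0217
grip_force: 60.0
```

```bash
python3 -c "
from m import *
meas(names=('turner_tip','crust_mid'),cams=('scene','top'))
o=ctrl.get_obs();tip=o['ee_pos']+R.from_euler('xyz',o['eef_rot']).apply(TIP);print('tip est',tip)
P=np.array([.5165,.294,0]);y=np.radians(30);u=np.array([np.cos(y),np.sin(y),0])
t=tcp(P+.038*u+[0,0,.09],y,-.06)
s=o['ee_pos'];y0=-.02
# arc about base: interpolate polar of tip
from math import *
q=[s.copy()];r=o['eef_rot']
a0,a1=atan2(s[1],s[0]),atan2(t[1],t[0]);r0,r1=hypot(*s[:2]),hypot(*t[:2])
n=20;p,ro=s,r
for i in range(n):
    f=(i+1)/n;f=f*f*(3-2*f);g=min(1,2*f) if False else f
    rr=r0+(r1-r0)*min(1,1.6*f);aa=a0+(a1-a0)*f
    pn=np.array([rr*cos(aa),rr*sin(aa),s[2]+(t[2]-s[2])*f]);rn=rot(y0+(y-y0)*f,-.06)
    A=R.from_euler('xyz',ro);B=R.from_euler('xyz',rn)
    tt=np.round(A.inv().apply(pn-p)*1000,1);w=np.round((A.inv()*B).as_rotvec(),3)
    print([1,tt.tolist(),w.tolist()],end=', ')
    p=p+A.apply(tt/1000);ro=(A*R.from_rotvec(w)).as_euler('xyz')
print(p,ro,t)"
```

```text
37.075 [-0.1863  0.3647  1.6977  0.0133  1.0141 -1.7444] [ 0.5441 -0.0619  0.0693] [3.1413 0.0662 3.1223] 0.021748834971149537 [-0.9042  0.2663 -2.6832]
scene turner_tip 0.7 [ 0.6991 -0.0673  0.0903] tool [-0.1561 -0.0024 -0.0107]
scene crust_mid 0.8 [ 0.6567 -0.0629  0.0995] tool [-0.1144  0.0011 -0.0226]
top turner_tip 0.49 [ 0.6977 -0.0595  0.0916] tool [-0.1547  0.0053 -0.0121]
top crust_mid 0.73 [ 0.6534 -0.0684  0.0968] tool [-0.111  -0.0044 -0.0202]
tip est [ 0.6994 -0.0648  0.0909]
[1, [0.6, 2.6, -0.0], [0.0, 0.005, -0.003]], [1, [1.7, 7.2, -0.1], [-0.0, -0.0, -0.012]], [1, [2.8, 11.5, -0.2], [-0.001, -0.0, -0.017]], [1, [3.8, 14.9, -0.2], [-0.002, -0.0, -0.024]], [1, [4.7, 17.9, -0.3], [-0.002, -0.0, -0.028]], [1, [5.5, 20.1, -0.3], [-0.001, -0.0, -0.033]], [1, [6.3, 21.9, -0.4], [-0.003, -0.0, -0.035]], [1, [6.9, 22.9, -0.4], [-0.002, -0.0, -0.038]], [1, [7.3, 23.5, -0.4], [-0.002, -0.0, -0.04]], [1, [7.7, 23.5, -0.4], [-0.003, -0.0, -0.041]], [1, [7.8, 23.1, -0.5], [-0.002, -0.0, -0.04]], [1, [5.2, 22.2, -0.3], [-0.002, -0.0, -0.04]], [1, [-0.3, 21.1, 0.0], [-0.003, -0.0, -0.038]], [1, [-0.2, 19.7, 0.1], [-0.002, -0.0, -0.036]], [1, [-0.1, 17.9, -0.0], [-0.002, -0.0, -0.032]], [1, [-0.1, 15.6, -0.0], [-0.002, -0.0, -0.029]], [1, [-0.1, 13.0, 0.0], [-0.001, -0.0, -0.023]], [1, [0.0, 9.8, 0.0], [-0.001, -0.0, -0.018]], [1, [0.0, 6.2, 0.0], [-0.001, -0.0, -0.011]], [1, [-0.0, 2.2, 0.0], [0.0, -0.0, -0.004]], [0.4143 0.235  0.068 ] [ 3.1415  0.0598 -2.618 ] [0.4143 0.235  0.068 ]
```

The crust is carried at z≈0.09. Swinging smoothly to the plate.

Request:
{"name": "carry_out", "arguments": {"commands": [[1,[1,3,0],[0,0,-0.003]],[1,[2,7,0],[0,0,-0.012]],[1,[3,12,0],[-0.001,0,-0.017]],[1,[4,15,0],[-0.002,0,-0.024]],[1,[5,18,0],[-0.002,0,-0.028]],[1,[5.5,20,-0.3],[-0.001,0,-0.033]],[1,[6,22,-0.4],[-0.003,0,-0.035]],[1,[7,23,-0.4],[-0.002,0,-0.038]],[1,[7,23.5,-0.4],[-0.002,0,-0.04]],[1,[7.5,23.5,-0.4],[-0.003,0,-0.041]]]}}

```text
time_s: 38.62
ee_pos: [0.4793, 0.1007, 0.0673]
eef_rot: [-3.14, 0.065, -2.886]
force: [0.7, 0.8, -2.4]
grip_width: 0.0214
grip_force: 60.0
```

Request:
{"name": "carry_out", "arguments": {"commands": [[1,[7.5,23,-0.5],[-0.002,0,-0.04]],[1,[5,22,-0.3],[-0.002,0,-0.04]],[1,[1,21,0],[-0.003,0,-0.038]],[1,[0,20,0],[-0.002,0,-0.036]],[1,[0,18,0],[-0.002,0,-0.032]],[1,[0,16,0],[-0.002,0,-0.029]],[1,[0,13,0],[-0.001,0,-0.023]],[1,[0,10,0],[-0.001,0,-0.018]],[1,[0,6,0],[-0.001,0,-0.011]],[1,[0,2,0],[0,0,-0.004]]]}}

```text
time_s: 39.88
ee_pos: [0.4125, 0.2359, 0.0668]
eef_rot: [-3.139, 0.065, -2.617]
force: [-0.3, 0.5, -3.6]
grip_width: 0.0212
grip_force: 60.0
```

```bash
python3 -c "
from m import *
meas(names=('turner_tip','crust_mid','plate_floor'),cams=('scene','top'))
o=ctrl.get_obs();tip=o['ee_pos']+R.from_euler('xyz',o['eef_rot']).apply(TIP);print('tip est',tip)
P=np.array([.5165,.294,0]);y=np.radians(30);u=np.array([np.cos(y),np.sin(y),0])
b=[0.02,.10,.18,.26,.32]
zs=[.075,.055,.040,.028,.022]
pr,rr=o['ee_pos'],o['eef_rot']
for be,z in zip(b,zs):
    t=tcp(P+.035*u+[0,0,z],y,be);rows(t,rot(y,be),2,pr,rr);pr,rr=t,rot(y,be)
"
```

```text
39.875 [ 0.4409  0.2212  1.8957  0.0029  0.96   -1.6556] [0.4125 0.2359 0.0668] [-3.1386  0.0646 -2.6174] 0.02124587935463687 [-0.2584  0.4975 -3.6439]
scene turner_tip 0.85 [0.5474 0.3165 0.0876] tool [-0.1581  0.0022 -0.0106]
scene crust_mid 0.55 [0.5146 0.2923 0.0961] tool [-0.1183 -0.0023 -0.0217]
scene plate_floor 0.81 [0.1799 0.327  0.0079] tool [0.1593 0.1954 0.0481]
top turner_tip 0.49 [0.5499 0.3152 0.0916] tool [-0.1599 -0.0002 -0.0145]
top crust_mid 0.77 [0.5081 0.2894 0.0957] tool [-0.1112 -0.0016 -0.0218]
top plate_floor 0.72 [0.1825 0.3264 0.0022] tool [0.1577 0.1936 0.0539]
tip est [0.5477 0.3135 0.0895]
[[[2, -1, 1], [-0.001, 0.042, -0.0]], [[1, 0, 0], [-0.002, 0.043, -0.0]]] | end [0.4106 0.2333 0.0657] len/row 2.449489742783178
[[[0, 0, 4], [0.0, 0.04, -0.0]], [[0, 0, 3], [0.0, 0.04, -0.0]]] | end [0.4104 0.2328 0.0585] len/row 4.0
[[[0, 0, 1], [-0.0, 0.04, -0.0]], [[-1, 0, 1], [0.0, 0.04, -0.0]]] | end [0.4111 0.2331 0.056 ] len/row 1.0
[[[-1, 0, 0], [0.0, 0.04, 0.0]], [[-1, 0, -1], [-0.0, 0.04, 0.0]]] | end [0.413  0.2342 0.0563] len/row 1.0
[[[-1, 0, -2], [-0.0, 0.03, -0.0]], [[0, 0, -2], [-0.0, 0.03, -0.0]]] | end [0.4144 0.235  0.0598] len/row 2.23606797749979
```

Request:
{"name": "carry_out", "arguments": {"commands": [[1,[2,-1,1],[-0.001,0.042,0]],[1,[1,0,0],[-0.002,0.043,0]],[1,[0,0,4],[0,0.04,0]],[1,[0,0,3],[0,0.04,0]],[1,[0,0,1],[0,0.04,0]],[1,[-1,0,1],[0,0.04,0]],[1,[-1,0,0],[0,0.04,0]],[1,[-1,0,-1],[0,0.04,0]],[1,[0,0,0],[0,0,0]]]}}

```text
time_s: 41.4
ee_pos: [0.4132, 0.2348, 0.0568]
eef_rot: [3.142, -0.26, -2.618]
force: [0.7, 0.0, -3.8]
grip_width: 0.0215
grip_force: 60.0
```

```bash
python3 -c "
from m import *
meas(names=('crust_mid',),cams=('scene','top'))
o=ctrl.get_obs();tip=o['ee_pos']+R.from_euler('xyz',o['eef_rot']).apply(TIP);print('tip est',tip)
P=np.array([.5165,.294,0]);y=np.radians(30);u=np.array([np.cos(y),np.sin(y),0])
pr,rr=o['ee_pos'],o['eef_rot']
for be,z,d,n in ((.28,.009,.037,4),(.36,.009,.037,2),(.44,.009,.037,2),(.48,.009,.037,1),(.48,.011,-.04,8),(.48,.030,-.09,4)):
    t=tcp(P+d*u+[0,0,z],y,be);rows(t,rot(y,be),n,pr,rr);pr,rr=t,rot(y,be)
"
```

```text
41.4 [ 0.4515  0.4443  1.6415 -0.0191  1.3154 -1.6356] [0.4132 0.2348 0.0568] [ 3.1415 -0.2602 -2.6181] 0.02149942750209646 [ 0.6755  0.0337 -3.7857]
scene crust_mid 0.69 [0.5136 0.2941 0.0004] tool [-0.1272  0.0011  0.0245]
tip est [0.5469 0.3122 0.029 ]
[[[-2, 0, 4], [0.0, 0.005, -0.0]], [[-1, 0, 4], [0.0, 0.005, -0.0]], [[-2, 0, 4], [0.0, 0.005, -0.0]], [[-2, -1, 4], [0.0, 0.005, -0.0]]] | end [0.4154 0.2351 0.0399] len/row 4.47213595499958
[[[0, 0, -6], [0.0, 0.04, 0.0]], [[1, 0, -7], [0.0, 0.04, 0.0]]] | end [0.4174 0.2368 0.053 ] len/row 6.0
[[[0, 0, -6], [-0.0, 0.04, -0.0]], [[1, 0, -7], [-0.0, 0.04, -0.0]]] | end [0.4208 0.2388 0.065 ] len/row 6.0
[[[0, 0, -6], [0.0, 0.04, 0.0]]] | end [0.4231 0.2401 0.0699] len/row 6.0
[[[9, 0, 4], [0.0, 0.0, 0.0]], [[9, 0, 4], [0.0, 0.0, 0.0]], [[9, 0, 4], [0.0, 0.0, 0.0]], [[8, 0, 4], [0.0, 0.0, 0.0]], [[9, 0, 4], [0.0, 0.0, 0.0]], [[8, 0, 5], [0.0, 0.0, 0.0]], [[9, 0, 4], [0.0, 0.0, 0.0]], [[8, 0, 5], [0.0, 0.0, 0.0]]] | end [0.3563 0.2015 0.072 ] len/row 9.848857801796104
[[[13, 0, 2], [0.0, 0.0, 0.0]], [[13, 0, 1], [0.0, 0.0, 0.0]], [[14, 0, 2], [0.0, 0.0, 0.0]], [[13, 0, 1], [0.0, 0.0, 0.0]]] | end [0.3131 0.1766 0.0915] len/row 13.152946437965905
```

```bash
python3 -c "
from m import *
for cam in ('scene','top'):
    c=ctrl.camera(cam)
    for d in ctrl.outline_of('crust',cam)[:2]:
        ys,xs=np.nonzero(d['region']);uv=(xs.mean(),ys.mean())
        print(cam,d['score'],len(xs),uv,back(c,uv,.05),back(c,uv,.0115))
    for d in ctrl.place_of('crust_mid',cam)[:2]:print(d)
print(ctrl.get_obs()['force'])
"
```

```text
scene 0.98 1473 (np.float64(342.86558044806515), np.float64(286.5702647657841)) [0.5176 0.2931 0.05  ] [0.4955 0.2778 0.0115]
scene 0.41 554 (np.float64(352.0342960288809), np.float64(259.7527075812274)) [0.4493 0.2559 0.05  ] [0.4234 0.2384 0.0115]
{'at': [0.7106, -0.2578, 0.0014], 'score': 0.74}
{'at': [0.5135, 0.291, 0.0496], 'score': 0.67}
[ 0.5854 -0.3162 -2.3983]
```

The crust is on the blade over the plate centre (z≈0.05). Lowering the tip and tilting.

Request:
{"name": "carry_out", "arguments": {"commands": [[1,[-2,0,4],[0,0.005,0]],[1,[-1,0,4],[0,0.005,0]],[1,[-2,0,4],[0,0.005,0]],[1,[-2,0,4],[0,0.005,0]],[1,[0,0,-6],[0,0.04,0]],[1,[1,0,-7],[0,0.04,0]],[1,[0,0,-6],[0,0.04,0]],[1,[1,0,-7],[0,0.04,0]],[1,[0,0,0],[0,0,0]]]}}

```text
time_s: 43.02
ee_pos: [0.4213, 0.2396, 0.0646]
eef_rot: [3.142, -0.44, -2.618]
force: [-0.1, -0.8, -2.6]
grip_width: 0.0213
grip_force: 60.0
```

```bash
cat > k.py <<'E'
from m import *
def crust():
    o=ctrl.get_obs();print(o["time_s"],o["force"],"tip",o['ee_pos']+R.from_euler('xyz',o['eef_rot']).apply(TIP))
    for cam in ('scene','top'):
        c=ctrl.camera(cam)
        for d in ctrl.place_of('crust_mid',cam)[:2]:print(cam,d['score'],np.round(d['at'],4))
        for d in ctrl.place_of('plate_floor',cam)[:2]:print(cam,'plate',d['score'],np.round(d['at'],4))
E
python3 -c "
from k import *
crust()"
```

```text
43.025 [-0.1265 -0.8285 -2.6067] tip [0.549  0.3133 0.0092]
scene 0.78 [0.5357 0.3034 0.0324]
scene plate 0.81 [0.1783 0.3293 0.0038]
top plate 0.6 [0.179  0.3253 0.0027]
```

The crust has slid forward with its front edge on the plate. Drawing the blade out from under it.

Request:
{"name": "carry_out", "arguments": {"commands": [[1,[6,0,3],[0,0,0]],[1,[8,0,4],[0,0,0]],[1,[8,0,4],[0,0,0]],[1,[8,0,4],[0,0,0]],[1,[8,0,4],[0,0,0]],[1,[8,0,4],[0,0,0]]]}}

```text
time_s: 44.08
ee_pos: [0.3759, 0.2134, 0.0639]
eef_rot: [3.142, -0.44, -2.618]
force: [0.2, -0.2, -1.8]
grip_width: 0.0217
grip_force: 60.0
```

```bash
python3 -c "
from k import *
crust()"
```

```text
44.075 [ 0.1552 -0.1574 -1.8431] tip [0.5035 0.2871 0.0083]
scene 0.57 [0.5298 0.3004 0.017 ]
scene plate 0.93 [0.1816 0.3292 0.0047]
top plate 0.86 [0.516  0.2929 0.0068]
top plate 0.65 [0.1792 0.3259 0.0058]
```

Request:
{"name": "carry_out", "arguments": {"commands": [[1,[8,0,4],[0,0,0]],[1,[8,0,4],[0,0,0]],[1,[8,0,4],[0,0,0]],[1,[8,0,4],[0,0,0]],[1,[8,0,2],[0,0,0]],[1,[10,0,-10],[0,-0.04,0]],[1,[8,0,-20],[0,-0.06,0]],[1,[5,0,-20],[0,-0.06,0]],[1,[0,0,0],[0,0,0]]]}}

```text
time_s: 45.5
ee_pos: [0.3366, 0.1907, 0.1212]
eef_rot: [-3.141, -0.277, -2.618]
force: [0.6, 0.1, -2.0]
grip_width: 0.0216
grip_force: 60.0
```

```bash
python3 -c "
from k import *
crust()
o=ctrl.get_obs();print(o['ee_pos'],o['eef_rot'],o['qpos'])
# lay down: heading -50deg, handle/tip on the bench in front of the sheet
for y in(-.5,):
    t1=tcp([.46,-.08,.07],y,0);t2=tcp([.46,-.08,.004],y,0);print(t1,np.hypot(*t1[:2]))
    rows(t1,rot(y,0),10);rows(t2,rot(y,0),4,t1,rot(y,0))
"
```

```text
45.5 [ 0.5962  0.1158 -2.0191] tip [0.4704 0.2679 0.0904]
scene 0.79 [0.5314 0.3002 0.0159]
scene plate 0.92 [0.5164 0.2961 0.0086]
scene plate 0.81 [0.1777 0.3293 0.0065]
top 0.76 [0.53   0.2995 0.0107]
top plate 0.83 [0.5176 0.2956 0.0066]
top plate 0.75 [0.1832 0.3296 0.004 ]
[0.3361 0.1905 0.1191] [ 3.1414 -0.2826 -2.6179] [ 0.439   0.1949  1.8187 -0.0237  1.4097 -1.6483]
[ 0.3222 -0.0047  0.0574] 0.32225425556665194
[[[9, -16, 9], [-0.014, -0.026, 0.102]], [[7, -17, 9], [-0.014, -0.026, 0.102]], [[6, -18, 8], [-0.015, -0.026, 0.102]], [[4, -19, 8], [-0.014, -0.026, 0.102]], [[2, -19, 7], [-0.014, -0.026, 0.101]], [[1, -19, 7], [-0.015, -0.025, 0.102]], [[-1, -19, 7], [-0.014, -0.026, 0.101]], [[-3, -19, 6], [-0.015, -0.025, 0.102]], [[-5, -19, 6], [-0.014, -0.026, 0.101]], [[-7, -19, 7], [-0.015, -0.025, 0.102]]] | end [ 0.3226 -0.005   0.0571] len/row 20.445048300260872
[[[0, 0, 16], [0.0, 0.0, 0.0]], [[0, 0, 17], [0.0, 0.0, 0.0]], [[0, 0, 16], [0.0, 0.0, 0.0]], [[0, 0, 17], [0.0, 0.0, 0.0]]] | end [ 0.3222 -0.0047 -0.0086] len/row 16.0
```

```bash
python3 -c "
from k import *
y=-1.2
t1=tcp([.452,-.096,.07],y,0);t2=tcp([.452,-.096,.003],y,0)
rows(t1,rot(y,0),12);rows(t2,rot(y,0),4,t1,rot(y,0))
"
```

```text
[[[0, -13, 5], [-0.02, -0.017, 0.143]], [[-2, -13, 5], [-0.02, -0.017, 0.143]], [[-3, -12, 5], [-0.02, -0.017, 0.142]], [[-5, -12, 5], [-0.02, -0.017, 0.143]], [[-6, -11, 5], [-0.021, -0.017, 0.142]], [[-8, -10, 5], [-0.021, -0.018, 0.143]], [[-9, -9, 4], [-0.02, -0.017, 0.142]], [[-10, -8, 4], [-0.021, -0.018, 0.143]], [[-11, -6, 5], [-0.02, -0.017, 0.142]], [[-12, -5, 5], [-0.021, -0.018, 0.143]], [[-13, -3, 5], [-0.02, -0.017, 0.142]], [[-13, -1, 4], [-0.021, -0.018, 0.143]]] | end [0.395  0.0498 0.0576] len/row 13.92838827718412
[[[0, 0, 17], [0.0, 0.0, 0.0]], [[0, 0, 17], [0.0, 0.0, 0.0]], [[0, 0, 16], [0.0, 0.0, 0.0]], [[0, 0, 17], [0.0, 0.0, 0.0]]] | end [ 0.3951  0.0503 -0.0096] len/row 17.0
```

Request:
{"name": "carry_out", "arguments": {"commands": [[1,[0,-13,5],[-0.02,-0.017,0.143]],[1,[-2,-13,5],[-0.02,-0.017,0.143]],[1,[-3,-12,5],[-0.02,-0.017,0.142]],[1,[-5,-12,5],[-0.02,-0.017,0.143]],[1,[-6,-11,5],[-0.021,-0.017,0.142]],[1,[-8,-10,5],[-0.021,-0.018,0.143]],[1,[-9,-9,4],[-0.02,-0.017,0.142]],[1,[-10,-8,4],[-0.021,-0.018,0.143]],[1,[-11,-6,5],[-0.02,-0.017,0.142]],[1,[-12,-5,5],[-0.021,-0.018,0.143]]]}}

```text
time_s: 47.05
ee_pos: [0.3846, 0.0734, 0.0674]
eef_rot: [-3.108, -0.04, 2.221]
force: [-0.4, 0.4, -2.0]
grip_width: 0.021
grip_force: 60.0
```

Request:
{"name": "carry_out", "arguments": {"commands": [[1,[-13,-3,5],[-0.02,-0.017,0.142]],[1,[-13,-1,4],[-0.021,-0.018,0.143]],[1,[0,0,0],[0,0,0]],[1,[0,0,17],[0,0,0]],[1,[0,0,17],[0,0,0]],[1,[0,0,15],[0,0,0]],[1,[0,0,12],[0,0,0]],[1,[0,0,0],[0,0,0]]]}}

```text
time_s: 48.05
ee_pos: [0.3951, 0.0503, -0.0031]
eef_rot: [3.141, -0.001, 1.943]
force: [0.6, 0.1, -1.2]
grip_width: 0.0211
grip_force: 60.0
```

```bash
python3 -c "
from k import *
o=ctrl.get_obs();print(o['ee_pos'],o['eef_rot'],o['force'],o['ee_pos']+R.from_euler('xyz',o['eef_rot']).apply(TIP))
rows(tcp([.452,-.096,.001],-1.2,0),rot(-1.2,0),2)
meas(names=('turner_grip','turner_tip'),cams=('scene','top'))
"
```

```text
[ 0.3951  0.0503 -0.0031] [ 3.1407 -0.001   1.9431] [ 0.5657  0.1157 -1.2363] [ 0.4522 -0.096   0.0093]
[[[0, 0, 4], [0.0, -0.0, 0.001]], [[0, 0, 4], [0.001, -0.001, 0.001]]] | end [ 0.3951  0.0503 -0.0111] len/row 4.0
48.05 [ 0.0336  0.2321  2.091   0.0017  0.818  -0.3399] [ 0.3951  0.0503 -0.0031] [ 3.1407 -0.001   1.9431] 0.0210891715137576 [ 0.5657  0.1157 -1.2363]
scene turner_grip 0.27 [ 0.7113 -0.2582  0.0031] tool [-0.4024  0.1824 -0.0065]
scene turner_tip 0.63 [ 0.4479 -0.0963  0.0096] tool [-0.1557 -0.0041 -0.0129]
top turner_tip 0.88 [ 0.452  -0.0969  0.0127] tool [-0.1578 -0.0005 -0.016 ]
```

Request:
{"name": "carry_out", "arguments": {"commands": [[1,[0,0,4],[0,0,0]],[1,[0,0,4],[0,0,0]],[1,[0,0,1],[0,0,0]],[0.5,[0,0,0],[0,0,0]],[0.3,[0,0,0],[0,0,0]],[0.3,[0,0,0],[0,0,0]],[0.3,[0,0,0],[0,0,0]],[0.3,[0,0,0],[0,0,0]],[0.3,[0,0,-15],[0,0,0]],[0.3,[0,0,-25],[0,0,0]]]}}

```text
time_s: 49.6
ee_pos: [0.3949, 0.05, 0.0285]
eef_rot: [3.14, -0.001, 1.941]
force: [-0.1, 0.8, 0.2]
grip_width: 0.0658
grip_force: 0.0
```

Request:
{"name": "carry_out", "arguments": {"commands": [[0.3,[0,0,-30],[0,0,0]],[0.3,[0,0,-30],[0,0,0]],[0.3,[0,0,-30],[0,0,0]],[0.3,[0,0,0],[0,0,0]]]}}

```text
time_s: 50.1
ee_pos: [0.3962, 0.0499, 0.1201]
eef_rot: [3.135, 0.001, 1.942]
force: [-1.0, 0.6, -1.1]
grip_width: 0.0658
grip_force: 0.0
```

```bash
python3 -c "
from k import *
crust();meas(names=('turner_grip','turner_tip','turner'),cams=('scene','top','wrist'))
cv2.imwrite('pics/end.png',ctrl.camera('scene')['img'])
"
```

```text
50.1 [-1.006   0.6043 -1.0801] tip [ 0.453  -0.0964  0.1328]
scene 0.98 [0.5318 0.3015 0.0109]
scene 0.63 [ 0.5181 -0.2672  0.0109]
scene plate 0.97 [0.5165 0.2956 0.0071]
scene plate 0.92 [0.1789 0.3285 0.0025]
top 0.86 [0.53   0.299  0.0135]
top 0.53 [ 0.718  -0.0249  0.0035]
top plate 0.92 [0.1809 0.3286 0.0048]
top plate 0.71 [0.5157 0.2958 0.0061]
50.4 [ 0.0327  0.0181  1.989   0.0012  1.1336 -0.3384] [0.3948 0.0499 0.1176] [ 3.1404 -0.0007  1.9414] 0.06586341756567005 [0.1951 0.3978 0.7869]
scene turner_grip 0.9 [0.393  0.0493 0.029 ] tool [ 0.0001 -0.002   0.0886]
scene turner_tip 0.97 [ 0.4498 -0.0999  0.0004] tool [-0.1596 -0.0031  0.1171]
scene turner 0.71 [ 0.4708 -0.0421  0.0031] tool [-0.1133  0.0374  0.1145]
top turner_tip 0.62 [ 0.4499 -0.0967  0.0008] tool [-0.1567 -0.0019  0.1167]
top turner 0.88 [ 0.473  -0.0397  0.0024] tool [-0.1119  0.0403  0.1152]
wrist turner_grip 0.93 [0.3997 0.0472 0.0281] tool [-0.0043  0.0035  0.0895]
wrist turner_tip 0.81 [ 0.4522 -0.0999 -0.0002] tool [-0.1605 -0.0009  0.1177]
wrist turner 0.57 [ 0.4763 -0.0353 -0.004 ] tool [-0.109   0.0449  0.1216]
```

View pics/end.png

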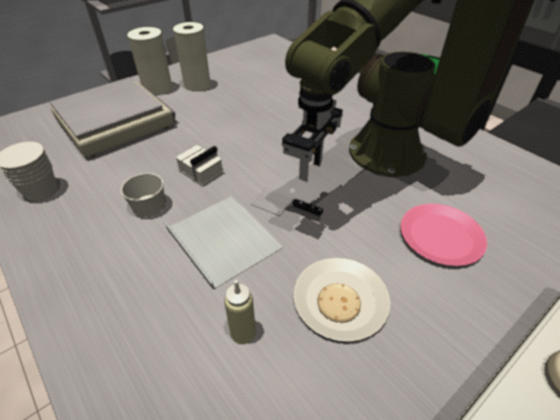

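The crust lies flat on the white plate at (340,302), about 15 mm off centre. The turner is flat on the bench at (305,207), clear of the plate, and the bystanders haven't moved. Handing in.

```bash
python3 -c "
from station import ctrl
print(ctrl.hand_in())"
```

```text
the job is handed in; nothing more can be done
None
```

The job is handed in at about 50 s; the hand-in gave no verdict. The crust is flat and right way up on the white plate, about 15 mm off centre, and the turner lies flat on the bench clear of the plate.

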